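Push the slide box home into the corner stop

ROBOT

A 6-joint arm with a two-finger parallel gripper is mounted at the origin on a cart in front of the work surface, level with it; the furniture and walls round the work are solid. World frame = base frame: x ahead of the robot, y to its left, z up, the work surface at z = 0. Lengths are in m, angles in rad, forces in N, time in s.
With the tool pointing down it reaches from about 0.375 to 0.9 m from the base axis. Payload 3.1 kg.
Tool frame: the origin (TCP) lies on the centre line of the jaws, within the pads' length; the fingertips stand robot.tip_reach ahead of it and the grasp point (between the pads) is the TCP (robot.tip_reach is the distance from the TCP to the fingertips, in m); z points along the fingers, y is the direction in which the jaws open and shut (so a half turn about z gives the same grasp; the last joint's range is limited). The gripper opens to 87 mm and grips with 3 to 60 N. Pads are 19 mm wide; open, the fingers measure 117 mm over their backs; the gripper's body (75 mm by 190 mm) begins 51 mm behind the grasp point.
Start: joints at [-1.472, 0.527, 1.433, -0, 1.181, -0.178], TCP at [0.171, -0.601, 0.211] pointing down, gripper open.
Joint ranges: [-3.08, 3.08], [-0.75, 2.2], [0.22, 2.44], [-1.43, 4.57], [0, 2.65], [-2.85, 2.85]. Speed limits (rad/s): [2.79, 2.79, 3.14, 3.14, 3.14, 3.14].

INTERFACE

Orientations are given as a unit quaternion [x, y, z, w].
In Python, from rig import telemetry, viewer, robot gives the robot as it stands. The module is installed in compiled form; this text tells all that it offers.
- The arm moves only by the tool step_arm, never from a script. Its argument "targets" is a list of rows, each an object of numbers: "dx", "dy", "dz": the shift along the tool's x, y, z in m; "rx", "ry", "rz": the turn, a rotation vector about the tool's x, y, z in degrees. In form: [{"dx": .., "dy": .., "dz": .., "rx": .., "ry": .., "rz": ..}, ...]. A call has exactly 5 rows; each row is the pose to reach, as a shift and turn from the pose measured when the call began, along the tool's axes at that moment; what a row does not reach only later rows make up. A row lasts 1/8 s, in which the tool goes at most 62.5 mm and 10.7 degrees, less where a joint would pass 70% of its speed; a pose out of reach is approached as far as the arm can. A call with a gripper value outside its range is refused whole. "gripper" is the opening, from 0 (shut) to 1 (fully open), set as the call begins (left out, the last holds). The fingers move at their own pace and stop on an object; "force" is the grip in N (left out, the last holds). Time passes only in rows, so rows that repeat a pose let the fingers close, or fill a call up. It gives the time, the measured TCP pose, the force and the opening at its end, in the units of the state.
- telemetry.get_obs(): the state, without advancing time (a new reading comes with each control period).
- viewer.camera(name): name is "scene" or "top" or "wrist"; returns a dict with "img" (420x560x3 uint8, blue, green, red), "depth" (420x560 float32, m along the optical axis (not along the pixel's ray), 0 where there is no reading), "K" (3x3 intrinsics, pixels), "k1" (the pictures are not rectified: a ray, as slopes to the right and down, at radius r is drawn at 1 + k1 r^2 times it, then the intrinsics apply), "R" (3x3) and "t" (3): a world point X has camera coordinates R X + t. Camera axes: x right, y down, z forward; pixel columns grow to the right and rows downward; lengths in m; the calibration is good to about 2 mm. A picture is of the moment at which its call begins.
- robot.hand_in(): hands the job in, once; it reports no verdict.
The state is a dict: "time": time; "q": joint angles; "joint_velocities": joint speeds; "joint_torque": joint torques, N m; "position": TCP position; "tool_rot": TCP orientation; "ft_force": force on the tool from outside, world axes, zero at the start; "moment": the same for the moment, N m; "grip_width": finger opening in m.
Only numpy, scipy, OpenCV 4.12 (cv2) and the standard library are available. Lean on these libraries where they do the work, as an engineer would, in place of code of your own. Each camera call takes 0.05 s, during which the arm holds its last target.

TASK

Push the microscope slide box along the table with your fingertips until it sits in the inside corner of the dark metal corner stop: one long side flat against the long fence and one short end against the short fence, touching both. Only push it: do not pick it up, lift it or tip it, and leave the other things on the table where they stand.

Things in the scene. Friction and masses are not known exactly. Their poses are not given: they have to be found in the camera images.
- slide_box_center (a point): middle (17 mm above the table) of the slide box: a closed flat oblong blue box, loose on the table, 98 mm long along its own y, 34 mm high, about 60 mm wide along its own x (hinge side at x = +0.031, front at x = -0.028); z up. About 0.25 kg; mass and friction vary. At the start it is in front of the corner stop (robot's side), turned up to 0.4 rad from square to it, clear on all sides.
- slide_box: the same slide box, origin at the centre of its underside, same axes; its lid does not open. Seated as it starts out (hinge side to the long fence) its centre is at x = -0.031, y = -0.049 in the corner stop's axes, its y axis along the long fence.
- corner_stop: fixed L of two dark steel bars, 25 mm high (screw heads 3 mm more), 14 mm thick, turned a little on the table. Origin: inside corner at table level. Long fence: from the corner along -y for 170 mm, its inner face at x = 0 looking to -x, towards the robot. Short fence: from the corner along -x for 60 mm, its inner face at y = 0 looking to -y, to the robot's right. The bars lie outside these faces.
- petri_dish_1: bystander: 60 mm petri dish, 14 mm high, just behind the long fence; origin at the centre of its underside.
- coverslip_box: bystander: small square white box 34 x 34 x 16 mm, to the left of the short fence; origin at the centre of its underside.
- dropper_stain: bystander: brown dropper bottle, 26 mm across, 94 mm high, to the left of the short fence; origin at the centre of its underside.
- petri_dish_2: bystander: 60 mm petri dish, 14 mm high, far right; origin at the centre of its underside.
- dropper_iodine: bystander: brown dropper bottle, 26 mm across, 94 mm high, far right; origin at the centre of its underside.
- wash_vial: bystander: squat white jar with a screw lid, 44 mm across, 48 mm high, far right; origin at the centre of its underside.
- marker_black: bystander: marker pen lying on its side, 120 mm long, 13 mm thick, far right; origin under its middle.
Not all that is in view belongs to the job. What is shaped like the slide_box but green, pink or red is not meant.

How it is judged:
By the outcome, as a careful person would: the job done as asked, in the order asked, and still so for the second after the job is handed in, with the robot touching nothing.
It also fails if it takes over 58 s, if anything falls off the work surface, if the arm or the gripper's body presses on something with over 40 N, if the wrist force passes 120 N, or if a joint passes its speed limit or range.

## Working session

There is one attempt and no reset: what is moved stays moved. The work goes in short steps, Python scripts to look and compute and a tool call to move; the robot and the scene stay as the last step left them, time stands still between calls to the robot, and variables do not carry over. Pictures are saved under pics/ and viewed, and the job is handed in when it is done.

Besides the shell and the picture viewer there is one more tool, called after "Call:" by a JSON object that holds its "api" and its "payload", one argument or row to a line. step_arm: Moves the arm, as the interface text tells. Its arguments: {"type":"object","properties":{"targets":{"type":"array"},"gripper":{"type":"number"},"force":{"type":"number"}},"required":["targets"]}

```bash
mkdir -p pics && python3 - <<'E'
from rig import telemetry, viewer, robot
import cv2, numpy as np
o=telemetry.get_obs()
print({k:np.round(v,4) for k,v in o.items()}, robot.tip_reach)
for n in ("scene","top"):
    c=viewer.camera(n); cv2.imwrite(f"pics/{n}0.png",c["img"]); print(n,c["K"].tolist(),c["k1"],np.round(c["R"],4).tolist(),np.round(c["t"],4))
    np.savez(f"{n}0.npz",**c)
E
```

```text
{'time': np.float64(0.0), 'q': array([-1.4715e+00,  5.2850e-01,  1.4339e+00, -1.0000e-04,  1.1814e+00,
       -1.7850e-01]), 'joint_velocities': array([-0.0013,  0.0002, -0.0002,  0.0001,  0.0005,  0.0001]), 'joint_torque': array([-8.00000e-04, -4.40043e+01, -1.76596e+01,  6.33000e-02,
        5.82000e-02, -2.00000e-04]), 'position': array([ 0.1713, -0.6003,  0.2101]), 'tool_rot': array([ 0.9904,  0.1385,  0.    , -0.0011]), 'ft_force': array([ 0.3076, -0.2359, -0.1985]), 'moment': array([ 0.0156, -0.0086,  0.0462]), 'grip_width': np.float64(0.0868)} 0.019
scene [[401.68130726578977, 0.0, 285.817317366627], [0.0, 401.68130726578977, 212.03768320168794], [0.0, 0.0, 1.0]] -0.0528180592621964 [[0.7199, -0.694, 0.011], [-0.2772, -0.3019, -0.9122], [0.6364, 0.6536, -0.4097]] [-0.4524  0.1765  0.8215]
top [[425.15926063006486, 0.0, 282.30389477334387], [0.0, 425.15926063006486, 211.30600778643142], [0.0, 0.0, 1.0]] -0.03434178081202881 [[-0.0161, -0.9998, -0.0134], [-0.9861, 0.0181, -0.1652], [0.1654, 0.0106, -0.9862]] [-0.0928  0.5508  1.2643]
```

View pics/top0.png

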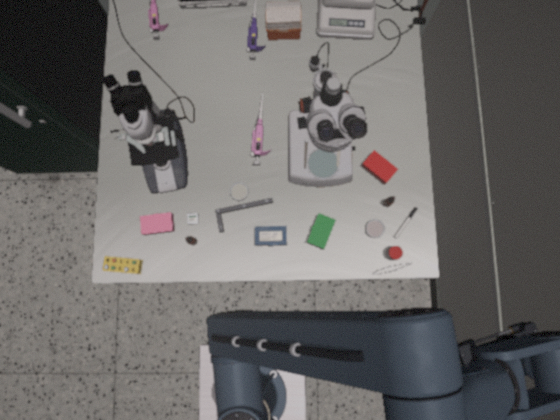

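View pics/scene0.png

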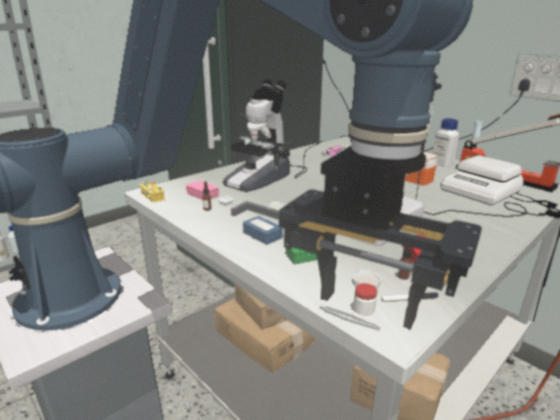

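The top view shows the box candidates: blue at (270,236), green at (321,231), pink at (156,223) and red at (380,166). The blue one fits the description. The dark L stop has its inside corner near (222,212), with its long fence running right to (272,201) and its short fence down to (221,230). I'll check this in a close crop and measure.

```bash
cat > h.py <<'E'
import numpy as np, cv2
def load(n): return dict(np.load(n))
def ray(c,uv):
    uv=np.atleast_2d(uv).astype(float); K=c["K"]; k=float(c["k1"])
    d=np.stack([(uv[:,0]-K[0,2])/K[0,0],(uv[:,1]-K[1,2])/K[1,1]],1); s=d.copy()
    for _ in range(20): s=d/(1+k*(s**2).sum(1,keepdims=True))
    R=c["R"]; D=np.c_[s,np.ones(len(s))]@R; return -R.T@c["t"],D
def toplane(c,uv,z):
    C,D=ray(c,uv); return C+D*((z-C[2])/D[:,2])[:,None]
def proj(c,X):
    P=np.atleast_2d(X)@c["R"].T+c["t"]; s=P[:,:2]/P[:,2:]; s=s*(1+float(c["k1"])*(s**2).sum(1,keepdims=True))
    return s@np.diag([c["K"][0,0],c["K"][1,1]])+[c["K"][0,2],c["K"][1,2]]
E
python3 - <<'E'
from h import *
c=load("top0.npz"); im=c["img"]
cr=im[180:280,140:340]; cv2.imwrite("pics/crop0.png",cv2.resize(cr,None,fx=4,fy=4,interpolation=cv2.INTER_CUBIC))
hsv=cv2.cvtColor(im,cv2.COLOR_BGR2HSV)
print(im[228,258],im[236,250+5],im[212,219],im[205,250],im[240,230], hsv[228,258],hsv[205,250])
d=c["depth"]; print(d[236,270],d[236,300],d[205,250])
C,D=ray(c,[[270,236],[300,245],[205,250]]); print(C)
for p in [(270,236),(300,245),(250,205)]:
    C,D=ray(c,p); print(C+D*d[p[1],p[0]])
E
```

```text
[122 104  94] [122 111 102] [96 94 98] [95 93 94] [170 174 176] [109  59 122] [135   5  95]
1.3053735 1.3395723 1.334567
[ 0.33247518 -0.11612644  1.33657685]
[[ 0.47423228 -0.06317898  0.03723886]]
[[ 0.44838145 -0.15577979 -0.00201188]]
[[ 0.5743823  -0.00097261  0.02510136]]
```

View pics/crop0.png

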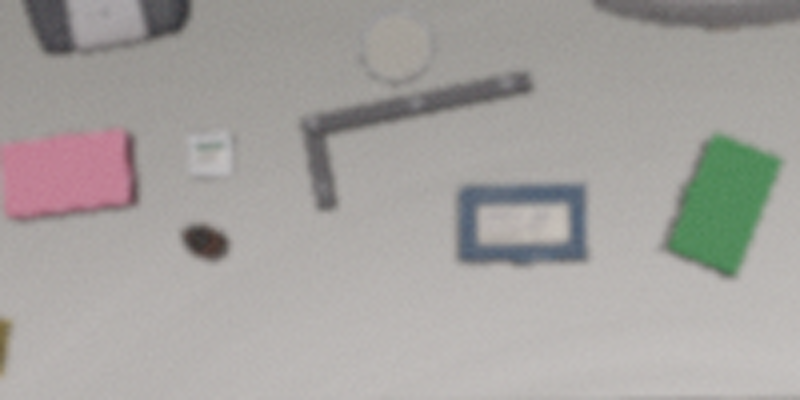

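The crop confirms the choice: a blue box with a white label at crop (522,224), latch towards the robot, and a dark L with its corner at (318,130). The box is about 0.2 rad off square to the stop.

```bash
cat > meas.py <<'E'
from h import *
def wrap(a): return (a+np.pi/2)%np.pi-np.pi/2
def stop(c,box=(205,190,282,236)):
    im=c["img"]; x0,y0,x1,y1=box
    h=cv2.cvtColor(im,cv2.COLOR_BGR2HSV); m=((h[...,2]<135)&(h[...,1]<35)).astype(np.uint8)
    mm=np.zeros_like(m); mm[y0:y1,x0:x1]=m[y0:y1,x0:x1]
    n,l,s,_=cv2.connectedComponentsWithStats(mm); k=1+np.argmax(s[1:,4]); return l==k
def fit(P):
    vx,vy,x,y=cv2.fitLine(P.astype(np.float32),cv2.DIST_HUBER,0,.001,.001).ravel(); return np.array([vx,vy]),np.array([x,y])
def measure_stop(c):
    m=stop(c); v,u=np.nonzero(m); P=toplane(c,np.c_[u,v],0.025)[:,:2]
    # rough corner: max x+... use long-fence direction iteratively
    org=P[np.argmax(P[:,1]+0.3*P[:,0])]; 
    th=0.2
    for _ in range(6):
        ex=np.array([np.cos(th),np.sin(th)]); ey=np.array([-ex[1],ex[0]])
        a=P@ex; b=P@ey
        far=b<b.max()-0.035
        d,p=fit(P[far]); th=np.arctan2(-d[0],d[1]) if d[1]>0 else np.arctan2(d[0],-d[1])
        far2=a<a.max()-0.03
        d2,p2=fit(P[far2])
    ex=np.array([np.cos(th),np.sin(th)]); ey=np.array([-ex[1],ex[0]])
    print("th",th,"short dir",np.arctan2(*( -d2 if d2[0]<0 else d2)[::-1]), "extents", np.ptp(P@ex),np.ptp(P@ey))
    A=p@ex-0.007; B=p2@ey-0.007   # bar centre lines -> inner faces
    a=P@ex;b=P@ey
    print("widths long",4*0.866*a[far].std(),"short",4*.866*b[far2].std())
    return A*ex+B*ey, th
def box(c,z=0.034):
    im=c["img"]; h=cv2.cvtColor(im,cv2.COLOR_BGR2HSV)
    m=((h[...,0]>95)&(h[...,0]<120)&(h[...,1]>50)).astype(np.uint8); m[:180]=0; m[285:]=0; m[:,:200]=0; m[:,345:]=0
    n,l,s,_=cv2.connectedComponentsWithStats(m); k=1+np.argmax(s[1:,4])
    cn,_=cv2.findContours((l==k).astype(np.uint8),cv2.RETR_EXTERNAL,cv2.CHAIN_APPROX_NONE)
    q=max(cn,key=cv2.contourArea).reshape(-1,2); P=toplane(c,q,z)[:,:2]
    (cx,cy),(w,hh),ang=cv2.minAreaRect((P*1000).astype(np.float32))
    return np.array([cx,cy])/1000,(w,hh),ang,P
E
python3 - <<'E'
from meas import *
c=load("top0.npz")
o,th=measure_stop(c); print("corner",o,th)
b,wh,ang,P=box(c); print(b,wh,ang)
vis=c["img"].copy()
ex=np.array([np.cos(th),np.sin(th)]); ey=np.array([-ex[1],ex[0]])
L=[o-0.17*ey,o,o-0.06*ex]
up=proj(c,[[*p,.025] for p in L])
S=4
vis=cv2.resize(vis[180:280,140:340],None,fx=S,fy=S,interpolation=cv2.INTER_CUBIC)
f=lambda q:np.round((q-[140,180]+.5)*S).astype(int)
cv2.polylines(vis,[f(up)],False,(0,255,255),1)
B=cv2.boxPoints(((b[0]*1000,b[1]*1000),wh,ang))/1000
cv2.polylines(vis,[f(proj(c,np.c_[B,np.full(4,.034)]))],True,(0,0,255),1)
cv2.imwrite("pics/chk0.png",vis)
E
```

```text
th 0.19085881 short dir 0.19648959 extents 0.07662621067709918 0.18335116898281215
widths long 0.018794260572045716 short 0.016506474484686662
corner [0.55062073 0.09250928] 0.19085881
[ 0.47590161 -0.08145465] (55.587642669677734, 52.58808135986328) 89.02025604248047
```

View pics/chk0.png

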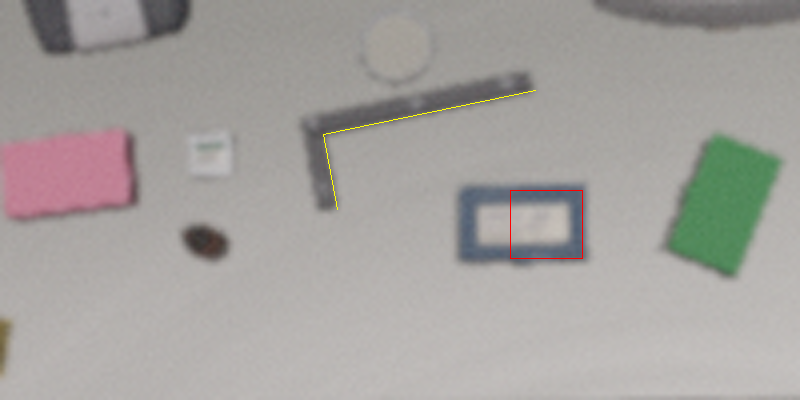

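The stop fit is good. The box mask broke at the label, so I'll fix that with a lower saturation threshold and a close.

```bash
python3 - <<'E'
import re
s=open("meas.py").read()
s=s.replace("(h[...,1]>50)).astype(np.uint8)","(h[...,1]>38)&(h[...,2]<175)).astype(np.uint8)").replace("    n,l,s,_=cv2.connectedComponentsWithStats(m); k=1+np.argmax(s[1:,4])\n    cn","    m=cv2.morphologyEx(m,cv2.MORPH_CLOSE,np.ones((5,5),np.uint8))\n    n,l,s,_=cv2.connectedComponentsWithStats(m); k=1+np.argmax(s[1:,4])\n    cn")
open("meas.py","w").write(s)
E
python3 - <<'E'
from meas import *
c=load("top0.npz")
b,wh,ang,P=box(c); print(b,wh,ang)
q=np.round(proj(c,np.c_[P,np.full(len(P),.034)])); print(q.min(0),q.max(0))
o=np.array([.5506,.0925]); th=.194
ex=np.array([np.cos(th),np.sin(th)]); ey=np.array([-ex[1],ex[0]])
print("stop frame",(b-o)@ex,(b-o)@ey)
m,w,a=cv2.minAreaRect((P*1000).astype(np.float32)); print(m,w,a)
# long edges by line fits
yc=P[:,1]; 
for sgn in (1,-1):
    s=(np.sign(P[:,0]-b[0])==sgn)&(abs(P[:,1]-b[1])<.035)&(abs(P[:,0]-b[0])>.02)
    d,p=fit(P[s]); print("edge",sgn,np.arctan2(-d[0]*np.sign(d[1]),abs(d[1])),p)
E
```

```text
[ 0.4762298  -0.06290644] (92.69003295898438, 52.61085891723633) 89.02014923095703
[255. 227.] [285. 244.]
stop frame -0.10293518006446349 -0.13815367802870365
(476.22979736328125, -62.90644454956055) (92.69003295898438, 52.61085891723633) 89.02014923095703
edge 1 -0.017745925 [ 0.5025834  -0.05903445]
edge -1 -0.017078713 [ 0.45011917 -0.05140085]
```

```bash
cat > go.py <<'E'
import sys,numpy as np
from scipy.spatial.transform import Rotation as R
from rig import telemetry
o0=np.array([.5506,.0925]); TH=.194
ex=np.array([np.cos(TH),np.sin(TH)]); ey=np.array([-ex[1],ex[0]])
def to(sx,sy,z,yaw=TH):
    "stop-frame target of TCP -> tool-frame shift and rz (deg); yaw = world angle of tool x"
    o=telemetry.get_obs(); p=o["position"]; T=R.from_quat(o["tool_rot"]).as_matrix()
    g=np.r_[o0+sx*ex+sy*ey,z]; d=T.T@(g-p)
    G=np.array([[np.cos(yaw),np.sin(yaw),0],[np.sin(yaw),-np.cos(yaw),0],[0,0,-1]]).T
    print("goal",g.round(4),"shift mm",(d*1000).round(1),"rot deg",np.degrees(R.from_matrix(T.T@G).as_rotvec()).round(2))
def st():
    o=telemetry.get_obs(); p=o["position"][:2]-o0
    T=R.from_quat(o["tool_rot"]).as_matrix()
    print("t",round(float(o["time"]),2),"stop xy mm",round(1000*p@ex,1),round(1000*p@ey,1),"z",o["position"][2].round(4),"yaw err",round(float(np.arctan2(T[1,0],T[0,0])-TH),4),"F stop",round(float(o["ft_force"][:2]@ex),1),round(float(o["ft_force"][:2]@ey),1),"Fz",o["ft_force"][2].round(1),"w",o["grip_width"].round(4))
E
python3 - <<'E'
from go import *
from h import *
to(-.165,-.14,.21); st()
c=load("top0.npz"); v,u=np.nonzero(c["depth"]>0); C,D=ray(c,np.c_[u,v]); X=C+D*c["depth"][v,u][:,None]
s=np.c_[(X[:,:2]-o0)@ex,(X[:,:2]-o0)@ey,X[:,2]]
k=(s[:,2]>.055)&(s[:,0]>-.25)&(s[:,0]<.2)&(s[:,1]>-.4)&(s[:,1]<.2)
g=(s[k]*50).round()/50
U,n=np.unique(g[:,:2],axis=0,return_counts=True)
for a in U: print(a, s[k][(g[:,:2]==a).all(1),2].max().round(3),end="; ")
E
```

```text
goal [ 0.4157 -0.0767  0.21  ] shift mm [ 378.6 -436.6    1.2] rot deg [-0.11 -0.01  4.8 ]Traceback (most recent call last):
  File "<stdin>", line 3, in <module>
  File "go.py", line 15, in st
    print("t",round(float(o["time"]),2),"stop xy mm",round(1000*p@ex,1),round(1000*p@ey,1),"z",o["position"][2].round(4),"yaw err",round(float(np.arctan2(T[1,0],T[0,0])-TH),4),"F stop",round(float(o["ft_force"][:2]@ex),1),round(float(o["ft_force"][:2]@ey),1),"Fz",o["ft_force"][2].round(1),"w",o["grip_width"].round(4))
                                                                                                                                                                                                                                                                                                      ^^^^^^^^^^^^^^^^^^^^^
AttributeError: 'float' object has no attribute 'round'
```

```bash
sed -i 's/o\["grip_width"\].round(4)/round(float(o["grip_width"]),4)/' go.py && python3 - <<'E'
from go import *
from h import *
st()
c=load("top0.npz"); v,u=np.nonzero(c["depth"]>0); C,D=ray(c,np.c_[u,v]); X=C+D*c["depth"][v,u][:,None]
s=np.c_[(X[:,:2]-o0)@ex,(X[:,:2]-o0)@ey,X[:,2]]
k=(s[:,2]>.055)&(s[:,0]>-.25)&(s[:,0]<.2)&(s[:,1]>-.4)&(s[:,1]<.2)
g=(s[k]*50).round()/50
U,n=np.unique(g[:,:2],axis=0,return_counts=True)
for a in U: print(a, s[k][(g[:,:2]==a).all(1),2].max().round(3),end="; ")
E
```

```text
t 0.1 stop xy mm -505.7 -606.7 z 0.2103 yaw err 0.0838 F stop -0.3 -0.4 Fz 0.0 w 0.0872
[-0.08  0.1 ] 0.091; [-0.06  0.1 ] 0.096; [-0.06  0.12] 0.065; [ 0.02 -0.4 ] 0.068; [ 0.02 -0.38] 0.067; [ 0.02 -0.36] 0.066; [ 0.02 -0.34] 0.07; [ 0.02 -0.32] 0.064; [ 0.04 -0.4 ] 0.355; [ 0.04 -0.38] 0.353; [ 0.04 -0.36] 0.071; [ 0.04 -0.34] 0.071; [ 0.04 -0.32] 0.07; [ 0.04 -0.3 ] 0.069; [ 0.04 -0.28] 0.068; [ 0.04 -0.26] 0.063; [ 0.06 -0.4 ] 0.36; [ 0.06 -0.38] 0.367; [ 0.06 -0.36] 0.272; [ 0.06 -0.34] 0.352; [ 0.06 -0.32] 0.346; [ 0.06 -0.3 ] 0.346; [ 0.06 -0.28] 0.072; [ 0.06 -0.26] 0.071; [ 0.06 -0.24] 0.069; [ 0.08 -0.4 ] 0.379; [ 0.08 -0.38] 0.377; [ 0.08 -0.36] 0.307; [ 0.08 -0.34] 0.367; [ 0.08 -0.32] 0.367; [ 0.08 -0.3 ] 0.354; [ 0.08 -0.28] 0.073; [ 0.08 -0.26] 0.072; [ 0.08 -0.24] 0.069; [ 0.1 -0.4] 0.358; [ 0.1  -0.38] 0.354; [ 0.1  -0.36] 0.337; [ 0.1  -0.34] 0.366; [ 0.1  -0.32] 0.364; [ 0.1 -0.3] 0.318; [ 0.1  -0.28] 0.074; [ 0.1  -0.26] 0.071; [ 0.1  -0.24] 0.067; [ 0.12 -0.4 ] 0.342; [ 0.12 -0.38] 0.339; [ 0.12 -0.36] 0.333; [ 0.12 -0.34] 0.341; [ 0.12 -0.32] 0.341; [ 0.12 -0.3
[... 332 characters left out ...]
34] 0.361; [ 0.16 -0.32] 0.319; [ 0.16 -0.3 ] 0.305; [ 0.16 -0.28] 0.269; [ 0.16 -0.26] 0.071; [0.16 0.14] 0.13; [ 0.18 -0.4 ] 0.364; [ 0.18 -0.38] 0.389; [ 0.18 -0.36] 0.39; [ 0.18 -0.34] 0.361; [ 0.18 -0.32] 0.319; [ 0.18 -0.3 ] 0.071; [ 0.18 -0.28] 0.07; [ 0.18 -0.26] 0.07; [0.18 0.08] 0.139; [0.18 0.1 ] 0.141; [0.18 0.12] 0.139; [0.18 0.14] 0.139; [0.18 0.16] 0.14; [0.18 0.18] 0.139; [0.18 0.2 ] 0.138; [ 0.2 -0.4] 0.36; [ 0.2  -0.38] 0.389; [ 0.2  -0.36] 0.391; [ 0.2  -0.34] 0.364; [ 0.2  -0.32] 0.309; [ 0.2 -0.3] 0.071; [ 0.2  -0.28] 0.069; [ 0.2  -0.26] 0.065; [0.2  0.08] 0.138; [0.2 0.1] 0.141; [0.2  0.12] 0.14; [0.2  0.14] 0.139; [0.2  0.16] 0.139; [0.2  0.18] 0.139; [0.2 0.2] 0.138;
```

Call:
{"api": "step_arm", "payload": {
  "targets": [
    {"dx": 0.035, "dy": -0.045, "rz": 1},
    {"dx": 0.075, "dy": -0.088, "rz": 2},
    {"dx": 0.113, "dy": -0.131, "rz": 3},
    {"dx": 0.151, "dy": -0.175, "rz": 4},
    {"dx": 0.189, "dy": -0.218, "rz": 4.8}
  ],
  "gripper": 0.5
}}

```text
invalid input
```

Call:
{"api": "step_arm", "payload": {
  "targets": [
    {"dx": 0.035, "dy": -0.045, "dz": 0, "rx": 0, "ry": 0, "rz": 1},
    {"dx": 0.075, "dy": -0.088, "dz": 0, "rx": 0, "ry": 0, "rz": 2},
    {"dx": 0.113, "dy": -0.131, "dz": 0, "rx": 0, "ry": 0, "rz": 3},
    {"dx": 0.151, "dy": -0.175, "dz": 0, "rx": 0, "ry": 0, "rz": 4},
    {"dx": 0.189, "dy": -0.218, "dz": 0, "rx": 0, "ry": 0, "rz": 4.8}
  ],
  "gripper": 0.5
}}

```text
time: 0.72
position: [0.2937, -0.3369, 0.2105]
tool_rot: [0.995, 0.096, 0.0, -0.001]
ft_force: [0.2, 0.4, 0.9]
grip_width: 0.0472
```

```bash
python3 -c "
from go import *
st(); to(-.165,-.14,.21)"
```

```text
t 0.72 stop xy mm -334.8 -371.8 z 0.2105 yaw err -0.0011 F stop 0.3 0.3 Fz 0.9 w 0.0472
goal [ 0.4157 -0.0767  0.21  ] shift mm [ 169.6 -232.     1.2] rot deg [-0.14 -0.02 -0.07]
```

Call:
{"api": "step_arm", "payload": {
  "targets": [
    {"dx": 0.034, "dy": -0.046, "dz": 0, "rx": 0, "ry": 0, "rz": 0},
    {"dx": 0.068, "dy": -0.093, "dz": 0, "rx": 0, "ry": 0, "rz": 0},
    {"dx": 0.102, "dy": -0.14, "dz": 0.0, "rx": 0, "ry": 0, "rz": 0},
    {"dx": 0.136, "dy": -0.186, "dz": 0.02, "rx": 0, "ry": 0, "rz": 0},
    {"dx": 0.17, "dy": -0.232, "dz": 0.05, "rx": 0, "ry": 0, "rz": 0}
  ],
  "gripper": 0.5
}}

```text
time: 1.35
position: [0.4168, -0.0769, 0.1623]
tool_rot: [0.995, 0.096, 0.002, -0.0]
ft_force: [1.1, -0.1, -0.9]
grip_width: 0.0437
```

```bash
python3 -c "
from go import *
from meas import *
from rig import viewer
st(); to(-.165,-.14,.028)
c=viewer.camera('wrist'); cv2.imwrite('pics/w1.png',c['img']); np.savez('w1.npz',**c)
"
```

```text
t 1.35 stop xy mm -163.9 -140.5 z 0.1623 yaw err -0.0012 F stop 1.0 -0.3 Fz -0.9 w 0.0437
goal [ 0.4157 -0.0767  0.028 ] shift mm [ -1.5  -0.4 134.3] rot deg [-0.02 -0.18 -0.07]
```

View pics/w1.png

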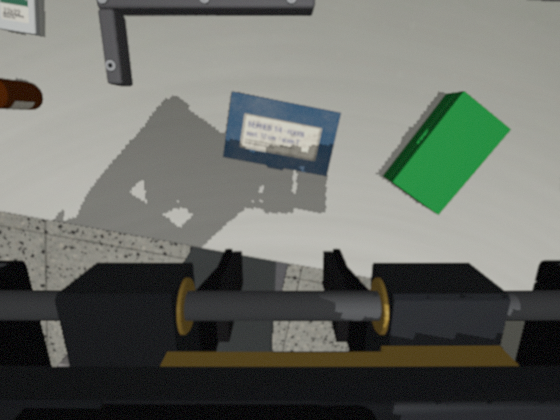

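The wrist view shows the box at (281,133), the stop square to the tool at (110–312,10), and the fingers at (230,260) and (335,265) in front of the box. I'll check the table edge, then descend.

```bash
python3 -c "
from meas import *
c=load('top0.npz'); print(toplane(c,[[200,278],[270,278],[340,278]],0))"
```

```text
[[ 0.35036451  0.15842349  0.        ]
 [ 0.34708044 -0.06015158  0.        ]
 [ 0.34343059 -0.27755657  0.        ]]
```

Call:
{"api": "step_arm", "payload": {
  "targets": [
    {"dx": -0.0015, "dy": 0, "dz": 0.03, "rx": 0, "ry": 0, "rz": 0},
    {"dx": -0.0015, "dy": 0, "dz": 0.07, "rx": 0, "ry": 0, "rz": 0},
    {"dx": -0.0015, "dy": 0, "dz": 0.105, "rx": 0, "ry": 0, "rz": 0},
    {"dx": -0.0015, "dy": 0, "dz": 0.125, "rx": 0, "ry": 0, "rz": 0},
    {"dx": -0.0015, "dy": 0, "dz": 0.133, "rx": 0, "ry": 0, "rz": 0}
  ]
}}

```text
time: 2.02
position: [0.4128, -0.0691, 0.0249]
tool_rot: [0.995, 0.098, -0.002, -0.005]
ft_force: [-0.1, -0.5, 0.2]
grip_width: 0.0434
```

```bash
python3 -c "
from go import *
st(); to(-.115,-.14,.028)"
```

```text
t 2.02 stop xy mm -166.4 -132.0 z 0.0249 yaw err 0.0027 F stop -0.1 -0.4 Fz 0.2 w 0.0434
goal [ 0.4647 -0.067   0.028 ] shift mm [51.3  8.1 -3.4] rot deg [-0.58  0.22  0.15]
```

Call:
{"api": "step_arm", "payload": {
  "targets": [
    {"dx": 0.01, "dy": 0.003, "dz": -0.002, "rx": -0.5, "ry": 0.2, "rz": 0},
    {"dx": 0.02, "dy": 0.006, "dz": -0.003, "rx": -0.5, "ry": 0.2, "rz": 0},
    {"dx": 0.03, "dy": 0.008, "dz": -0.003, "rx": -0.5, "ry": 0.2, "rz": 0},
    {"dx": 0.038, "dy": 0.008, "dz": -0.003, "rx": -0.5, "ry": 0.2, "rz": 0},
    {"dx": 0.046, "dy": 0.008, "dz": -0.003, "rx": -0.5, "ry": 0.2, "rz": 0}
  ]
}}

```text
time: 2.65
position: [0.4602, -0.0678, 0.0279]
tool_rot: [0.995, 0.098, 0.0, -0.001]
ft_force: [0.5, -1.3, 0.1]
grip_width: 0.0433
```

```bash
python3 -c "
from go import *
from meas import *
from rig import viewer
st(); to(-.085,-.14,.028)
c=viewer.camera('wrist'); cv2.imwrite('pics/w2.png',c['img'])
c=viewer.camera('top'); cv2.imwrite('pics/t2.png',c['img'])
"
```

```text
t 2.65 stop xy mm -119.6 -139.9 z 0.0279 yaw err 0.0029 F stop 0.3 -1.4 Fz 0.1 w 0.0433
goal [ 0.4942 -0.0613  0.028 ] shift mm [34.6  0.2 -0.1] rot deg [-0.06 -0.01  0.17]
```

View pics/w2.png

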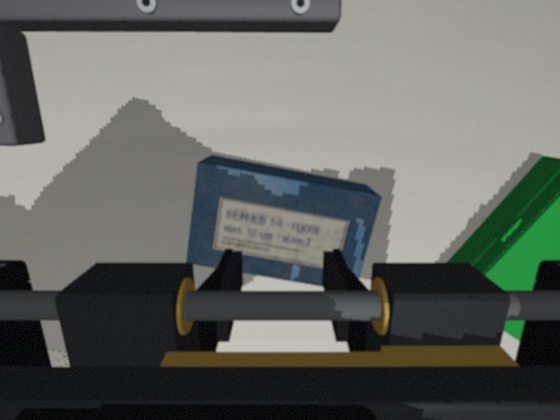

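View pics/t2.png

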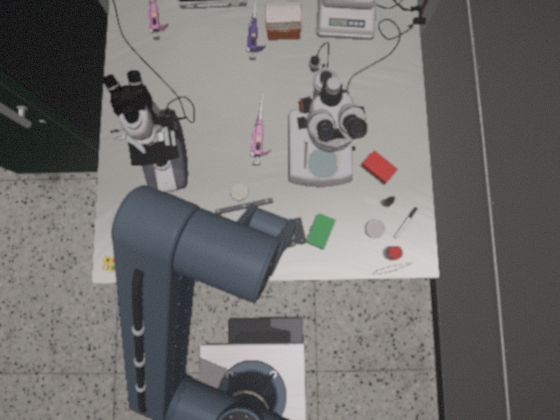

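The wrist view shows the box at (285,220) just ahead of both fingers. The arm hides it in the top view. I'll keep pushing.

Call:
{"api": "step_arm", "payload": {
  "targets": [
    {"dx": 0.006, "dy": 0, "dz": 0, "rx": 0, "ry": 0, "rz": 0.2},
    {"dx": 0.013, "dy": 0, "dz": 0, "rx": 0, "ry": 0, "rz": 0.2},
    {"dx": 0.02, "dy": 0, "dz": 0, "rx": 0, "ry": 0, "rz": 0.2},
    {"dx": 0.027, "dy": 0, "dz": 0, "rx": 0, "ry": 0, "rz": 0.2},
    {"dx": 0.033, "dy": 0, "dz": 0, "rx": 0, "ry": 0, "rz": 0.2}
  ]
}}

```text
time: 3.38
position: [0.4936, -0.0614, 0.0278]
tool_rot: [0.995, 0.097, 0.001, -0.0]
ft_force: [-0.1, 0.4, 0.4]
grip_width: 0.0434
```

```bash
python3 -c "
from go import *
from meas import *
from rig import viewer
st(); to(-.0685,-.14,.028)
c=viewer.camera('wrist'); cv2.imwrite('pics/w3.png',c['img'])
"
```

```text
t 3.38 stop xy mm -85.6 -140.1 z 0.0278 yaw err 0.0 F stop -0.1 0.4 Fz 0.4 w 0.0434
goal [ 0.5104 -0.0581  0.028 ] shift mm [17.1 -0.1 -0.2] rot deg [-0.02 -0.07  0.  ]
```

View pics/w3.png

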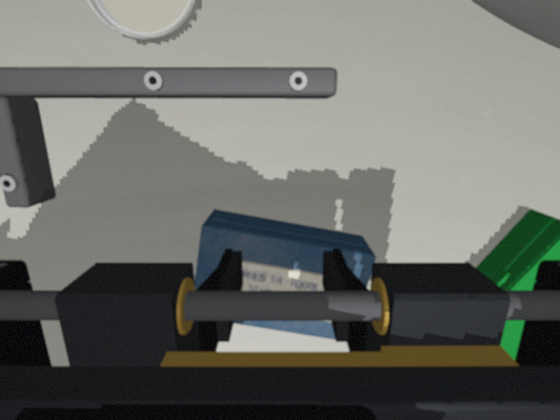

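```bash
python3 -c "
from go import *
from meas import *
from rig import viewer
o=telemetry.get_obs(); T=R.from_quat(o['tool_rot']).as_matrix(); p=o['position']
c=viewer.camera('wrist'); np.savez('w3.npz',**c)
C=-c['R'].T@c['t']; print('cam in tool',T.T@(C-p), 'axis', T.T@c['R'][2])
for y in (-.0365,-.0217,.0217,.0365):
  for x in (-.0095,.0095):
    for z in (.019,-.02):
      X=p+T@np.array([x,y,z]); print((x,y,z),proj(c,X).round(0))
d=c['depth']
for u,v in [(230,260),(335,260),(285,240),(285,300),(285,330),(285,345),(225,300)]:
  C,D=ray(c,(u,v)); X=(C+D*d[v,u])[0]; q=X[:2]-o0; print((u,v),'stop',(q@ex).round(4),(q@ey).round(4),'z',X[2].round(4))
"
```

```text
cam in tool [ 0.07843031 -0.00139646 -0.17361016] axis [-2.85616910e-01  7.46136319e-04  9.58343583e-01]
(-0.0095, -0.0365, 0.019) [[227. 260.]]
(-0.0095, -0.0365, -0.02) [[215. 291.]]
(0.0095, -0.0365, 0.019) [[226. 232.]]
(0.0095, -0.0365, -0.02) [[213. 257.]]
(-0.0095, -0.0217, 0.019) [[250. 260.]]
(-0.0095, -0.0217, -0.02) [[243. 291.]]
(0.0095, -0.0217, 0.019) [[249. 232.]]
(0.0095, -0.0217, -0.02) [[242. 257.]]
(-0.0095, 0.0217, 0.019) [[318. 260.]]
(-0.0095, 0.0217, -0.02) [[326. 291.]]
(0.0095, 0.0217, 0.019) [[319. 232.]]
(0.0095, 0.0217, -0.02) [[327. 258.]]
(-0.0095, 0.0365, 0.019) [[341. 260.]]
(-0.0095, 0.0365, -0.02) [[354. 291.]]
(0.0095, 0.0365, 0.019) [[343. 232.]]
(0.0095, 0.0365, -0.02) [[356. 258.]]
(230, 260) stop -0.0753 -0.1129 z 0.0506
(335, 260) stop -0.075 -0.1657 z 0.0512
(285, 240) stop -0.0722 -0.1408 z 0.0307
(285, 300) stop -0.0526 -0.1398 z 0.1258
(285, 330) stop -0.1287 -0.141 z 0.0336
(285, 345) stop -0.166 -0.1414 z -0.0001
(225, 300) stop -0.0517 -0.1243 z 0.1272
```

The depth suggests the fingers are over the box rather than behind it. I need a closer look before moving.

```bash
python3 -c "
from go import *
from meas import *
from rig import viewer
c=load('w3.npz'); 
im=cv2.resize(c['img'][190:360,170:400],None,fx=3.4,fy=3.4,interpolation=cv2.INTER_CUBIC); im=np.clip(im.astype(float)*1.8,0,255).astype(np.uint8); cv2.imwrite('pics/w3c.png',im)
c2=viewer.camera('scene'); cv2.imwrite('pics/s3.png',cv2.resize(c2['img'][130:290,180:400],None,fx=3.6,fy=3.6,interpolation=cv2.INTER_CUBIC))
d=c['depth']
for u in (225,232,285):
 for v in range(200,350,8):
  C,D=ray(c,(u,v)); X=(C+D*d[v,u])[0]; q=X[:2]-o0; print((u,v),(q@ex).round(4),(q@ey).round(4),X[2].round(4), end=' | ')
 print()
print(telemetry.get_obs()['q'])
"
```

```text
(225, 200) -0.0569 -0.1029 0.0001 | (225, 208) -0.0621 -0.1027 0.0004 | (225, 216) -0.0653 -0.1037 0.0074 | (225, 224) -0.0652 -0.1064 0.0236 | (225, 232) -0.0669 -0.1078 0.0324 | (225, 240) -0.0709 -0.1079 0.0343 | (225, 248) -0.0757 -0.1076 0.0339 | (225, 256) -0.0737 -0.1103 0.0494 | (225, 264) -0.0732 -0.1121 0.0599 | (225, 272) -0.0746 -0.1129 0.0654 | (225, 280) -0.0749 -0.1141 0.0726 | (225, 288) -0.0746 -0.1154 0.0801 | (225, 296) -0.0519 -0.124 0.1249 | (225, 304) -0.0538 -0.124 0.1257 | (225, 312) -0.0549 -0.1243 0.1278 | (225, 320) -0.0586 -0.1238 0.1258 | (225, 328) -0.0882 -0.1161 0.0881 | (225, 336) -0.0922 -0.1158 0.0879 | (225, 344) -0.1656 -0.0975 -0.0006 | 
(232, 200) -0.057 -0.1072 -0.0006 | (232, 208) -0.0625 -0.1069 -0.0012 | (232, 216) -0.0659 -0.1077 0.0052 | (232, 224) -0.0665 -0.1098 0.0196 | (232, 232) -0.0669 -0.1116 0.0323 | (232, 240) -0.071 -0.1117 0.0338 | (232, 248) -0.0758 -0.1115 0.0337 | (232, 256) -0.0754 -0.1132 0.0455 | (232, 264) -0.0753 -0.1147 0.0554 | (232, 272) -0.075 -0.116 0.0646 | (232, 280) -0.0766 -0.1166 0.0693 | (232, 288) -0.0769 -0.
[... 344 characters left out ...]
6) -0.0671 -0.141 0.0013 | (285, 224) -0.0722 -0.141 0.0021 | (285, 232) -0.0718 -0.1409 0.0186 | (285, 240) -0.0722 -0.1408 0.0307 | (285, 248) -0.0761 -0.1408 0.0328 | (285, 256) -0.0806 -0.1408 0.0336 | (285, 264) -0.0852 -0.1408 0.0343 | (285, 272) -0.0903 -0.1408 0.0338 | (285, 280) -0.0951 -0.1408 0.0343 | (285, 288) -0.1006 -0.1408 0.0336 | (285, 296) -0.0525 -0.1398 0.1239 | (285, 304) -0.0534 -0.1398 0.1264 | (285, 312) -0.0557 -0.1398 0.1266 | (285, 320) -0.0583 -0.1398 0.1263 | (285, 328) -0.1268 -0.1409 0.0343 | (285, 336) -0.158 -0.1414 0.0003 | (285, 344) -0.1645 -0.1414 0.0007 | 
[-3.49692638e-01  6.70426867e-01  1.89180219e+00  1.68305339e-03
  5.78345230e-01  1.02545311e+00]
```

View pics/w3c.png

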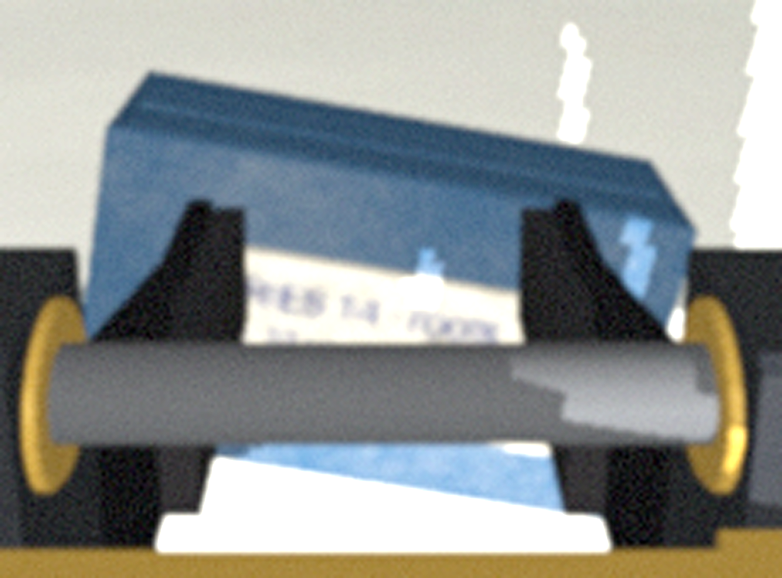

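View pics/s3.png

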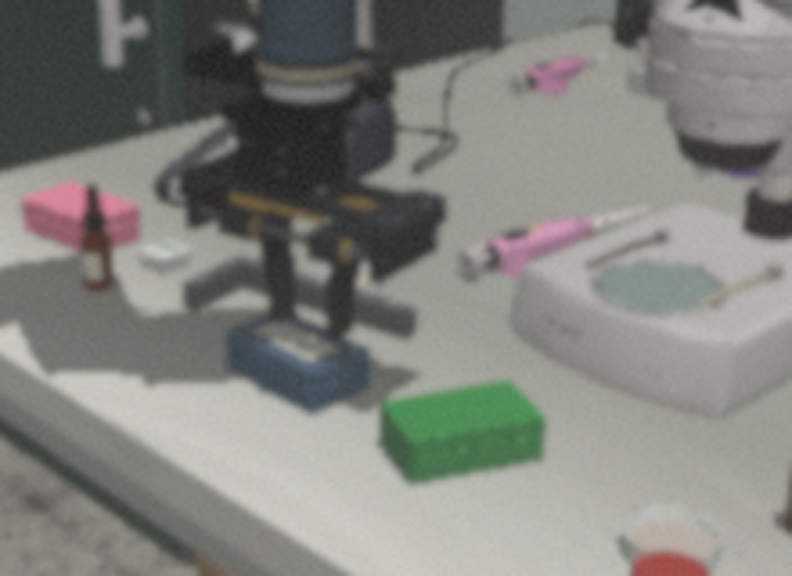

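```bash
python3 -c "
from go import *
from meas import *
c=load('w1.npz'); C=-c['R'].T@c['t']; p=np.array([0.4168,-0.0769,0.1623]); T=R.from_quat([.995,.096,.002,0]).as_matrix()
print('w1 cam',C,'in tool',T.T@(C-p))
c=load('w3.npz'); C=-c['R'].T@c['t']; print('w3 cam',C)
d=c['depth']
# finger points: depth range
c=load('w1.npz'); d=c['depth']
for u in (225,232,338):
 for v in range(236,292,6):
  C,D=ray(c,(u,v)); X=T.T@((C+D*d[v,u])[0]-p); print((u,v),X.round(3),end=' | ')
 print()
"
```

```text
w1 cam [ 0.49300072 -0.06065823  0.33614858] in tool [ 0.07859212 -0.00130698 -0.17353744]
w3 cam [ 0.57089667 -0.04512717  0.20171557]
(225, 236) [-0.047 -0.064  0.163] | (225, 242) [-0.054 -0.064  0.161] | (225, 248) [-0.061 -0.064  0.161] | (225, 254) [ 0.011 -0.031 -0.018] | (225, 260) [ 0.011 -0.029 -0.026] | (225, 266) [ 0.011 -0.028 -0.033] | (225, 272) [ 0.01  -0.028 -0.037] | (225, 278) [ 0.01  -0.027 -0.043] | (225, 284) [ 0.01  -0.026 -0.049] | (225, 290) [ 0.033 -0.017 -0.094] | 
(232, 236) [-0.047 -0.056  0.162] | (232, 242) [-0.054 -0.056  0.162] | (232, 248) [-0.061 -0.057  0.162] | (232, 254) [ 0.009 -0.028 -0.015] | (232, 260) [ 0.01  -0.026 -0.023] | (232, 266) [ 0.009 -0.025 -0.03 ] | (232, 272) [ 0.01  -0.024 -0.038] | (232, 278) [ 0.009 -0.024 -0.041] | (232, 284) [ 0.009 -0.023 -0.047] | (232, 290) [ 0.033 -0.015 -0.094] | 
(338, 236) [-0.046  0.06   0.161] | (338, 242) [-0.053  0.06   0.161] | (338, 248) [-0.061  0.06   0.161] | (338, 254) [ 0.011  0.027 -0.019] | (338, 260) [ 0.011  0.026 -0.026] | (338, 266) [ 0.01   0.025 -0.031] | (338, 272) [ 0.01   0.025 -0.037] | (338, 278) [ 0.01   0.024 -0.043] | (338, 284) [ 0.01   0.023 -0.048] | (338, 290) [ 0.033  0.014 -0.094] |
```

The pictures show the real fingertips ending about 10 mm behind the reported TCP (tool z ≈ -0.010). The stated +19 mm is wrong, so they're hovering about 4 mm above the box (tips at z≈0.038) and the box hasn't moved. I trust the images: tip z = reported z + 0.010. I'll back off, then descend further while watching the force.

Call:
{"api": "step_arm", "payload": {
  "targets": [
    {"dx": 0, "dy": 0, "dz": -0.012, "rx": 0, "ry": 0, "rz": 0},
    {"dx": -0.02, "dy": 0, "dz": -0.015, "rx": 0, "ry": 0, "rz": 0},
    {"dx": -0.045, "dy": 0, "dz": -0.015, "rx": 0, "ry": 0, "rz": 0},
    {"dx": -0.07, "dy": 0, "dz": -0.01, "rx": 0, "ry": 0, "rz": 0},
    {"dx": -0.08, "dy": 0, "dz": 0, "rx": 0, "ry": 0, "rz": 0}
  ]
}}

```text
time: 4.15
position: [0.4135, -0.0769, 0.0286]
tool_rot: [0.995, 0.097, 0.001, -0.0]
ft_force: [-0.1, 0.3, 0.2]
grip_width: 0.0437
```

```bash
python3 -c "
from go import *
st(); to(-.166,-.14,.005)"
```

```text
t 4.15 stop xy mm -167.2 -139.8 z 0.0286 yaw err -0.0005 F stop -0.0 0.3 Fz 0.2 w 0.0437
goal [ 0.4147 -0.0769  0.005 ] shift mm [ 1.2  0.2 23.6] rot deg [-0.02 -0.06 -0.03]
```

Call:
{"api": "step_arm", "payload": {
  "targets": [
    {"dx": 0, "dy": 0, "dz": 0.007, "rx": 0, "ry": 0, "rz": 0},
    {"dx": 0, "dy": 0, "dz": 0.013, "rx": 0, "ry": 0, "rz": 0},
    {"dx": 0, "dy": 0, "dz": 0.018, "rx": 0, "ry": 0, "rz": 0},
    {"dx": 0, "dy": 0, "dz": 0.022, "rx": 0, "ry": 0, "rz": 0},
    {"dx": 0, "dy": 0, "dz": 0.025, "rx": 0, "ry": 0, "rz": 0}
  ]
}}

```text
time: 4.78
position: [0.4137, -0.0768, 0.0033]
tool_rot: [0.995, 0.097, 0.001, -0.0]
ft_force: [0.4, -0.0, 0.3]
grip_width: 0.0433
```

```bash
python3 -c "
from go import *
from meas import *
from rig import viewer
st()
c=viewer.camera('wrist'); cv2.imwrite('pics/w4.png',c['img']); np.savez('w4.npz',**c)
d=c['depth']
for u in (232,338):
 for v in range(236,260,4):
  C,D=ray(c,(u,v)); X=(C+D*d[v,u])[0]; q=X[:2]-o0; print((u,v),(q@ex).round(4),(q@ey).round(4),X[2].round(4), end=' | ')
"
```

```text
t 4.78 stop xy mm -167.0 -139.7 z 0.0033 yaw err -0.0002 F stop 0.4 -0.1 Fz 0.3 w 0.0433
(232, 236) -0.1546 -0.1095 -0.0003 | (232, 240) -0.1568 -0.1096 0.0006 | (232, 244) -0.1596 -0.1093 -0.0002 | (232, 248) -0.1617 -0.1093 0.0006 | (232, 252) -0.1572 -0.112 0.0171 | (232, 256) -0.1575 -0.1126 0.0215 | (338, 236) -0.1546 -0.1707 -0.0002 | (338, 240) -0.1569 -0.1707 0.0002 | (338, 244) -0.1593 -0.1709 0.0002 | (338, 248) -0.1619 -0.171 0.0001 | (338, 252) -0.1561 -0.1676 0.0195 | (338, 256) -0.1561 -0.1667 0.0247 |
```

View pics/w4.png

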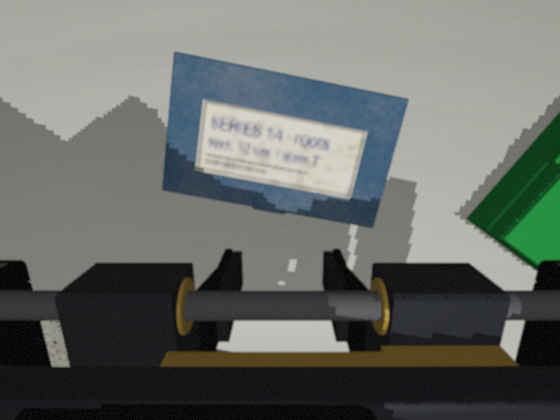

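The box is clear ahead at (285,140). The tips are at about 14 mm height with no contact. I'll go 5 mm lower and push.

Call:
{"api": "step_arm", "payload": {
  "targets": [
    {"dx": 0.006, "dy": 0, "dz": 0.004, "rx": 0, "ry": 0, "rz": 0},
    {"dx": 0.014, "dy": 0, "dz": 0.005, "rx": 0, "ry": 0, "rz": 0},
    {"dx": 0.023, "dy": 0, "dz": 0.005, "rx": 0, "ry": 0, "rz": 0},
    {"dx": 0.032, "dy": 0, "dz": 0.005, "rx": 0, "ry": 0, "rz": 0},
    {"dx": 0.04, "dy": 0, "dz": 0.005, "rx": 0, "ry": 0, "rz": 0}
  ]
}}

```text
time: 5.45
position: [0.4534, -0.0689, -0.0018]
tool_rot: [0.995, 0.097, 0.0, -0.0]
ft_force: [-1.1, 1.0, 0.6]
grip_width: 0.0434
```

```bash
python3 -c "
from go import *
from meas import *
from rig import viewer
st()
c=viewer.camera('wrist'); cv2.imwrite('pics/w5.png',c['img']); np.savez('w5.npz',**c)
"
```

```text
t 5.45 stop xy mm -126.5 -139.6 z -0.0018 yaw err 0.0 F stop -0.9 1.2 Fz 0.6 w 0.0434
```

View pics/w5.png

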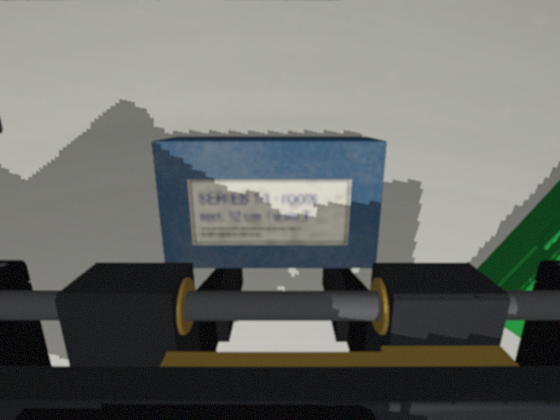

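The box has squared up against both fingers, centred at (270,200). I'll push on towards the fence.

Call:
{"api": "step_arm", "payload": {
  "targets": [
    {"dx": 0.009, "dy": 0, "dz": 0, "rx": 0, "ry": 0, "rz": 0},
    {"dx": 0.019, "dy": 0, "dz": 0, "rx": 0, "ry": 0, "rz": 0},
    {"dx": 0.029, "dy": 0, "dz": 0, "rx": 0, "ry": 0, "rz": 0},
    {"dx": 0.038, "dy": 0, "dz": 0, "rx": 0, "ry": 0, "rz": 0},
    {"dx": 0.046, "dy": 0, "dz": 0, "rx": 0, "ry": 0, "rz": 0}
  ]
}}

```text
time: 6.12
position: [0.5004, -0.06, -0.0016]
tool_rot: [0.995, 0.097, 0.001, 0.0]
ft_force: [-0.4, -0.3, -0.3]
grip_width: 0.0434
```

```bash
python3 -c "
from go import *
from meas import *
from rig import viewer
st()
c=viewer.camera('wrist'); cv2.imwrite('pics/w6.png',c['img']); np.savez('w6.npz',**c)
"
```

```text
t 6.12 stop xy mm -78.7 -140.0 z -0.0016 yaw err 0.0005 F stop -0.4 -0.3 Fz -0.3 w 0.0434
```

View pics/w6.png

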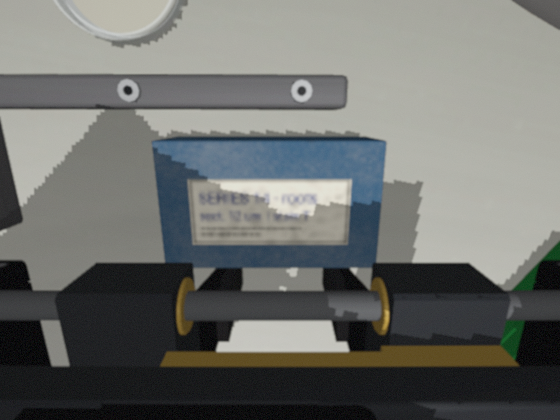

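Square, with a gap of about 10 mm to the fence at (240,110). I'll close it slowly.

Call:
{"api": "step_arm", "payload": {
  "targets": [
    {"dx": 0.003, "dy": 0, "dz": 0, "rx": 0, "ry": 0, "rz": 0},
    {"dx": 0.006, "dy": 0, "dz": 0, "rx": 0, "ry": 0, "rz": 0},
    {"dx": 0.008, "dy": 0, "dz": 0, "rx": 0, "ry": 0, "rz": 0},
    {"dx": 0.01, "dy": 0, "dz": 0, "rx": 0, "ry": 0, "rz": 0},
    {"dx": 0.011, "dy": 0, "dz": 0, "rx": 0, "ry": 0, "rz": 0}
  ]
}}

```text
time: 6.8
position: [0.5127, -0.0581, -0.0015]
tool_rot: [0.995, 0.097, 0.002, 0.0]
ft_force: [-0.4, 0.4, -0.7]
grip_width: 0.0435
```

```bash
python3 -c "
from go import *
from meas import *
from rig import viewer
st()
c=viewer.camera('wrist'); cv2.imwrite('pics/w7.png',c['img']); np.savez('w7.npz',**c)
"
```

```text
t 6.8 stop xy mm -66.2 -140.5 z -0.0015 yaw err 0.0005 F stop -0.3 0.5 Fz -0.7 w 0.0435
```

View pics/w7.png

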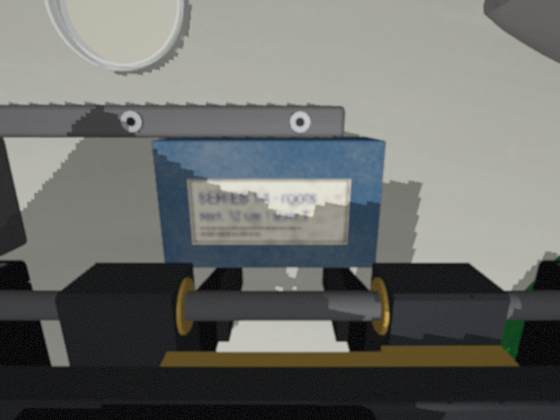

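Call:
{"api": "step_arm", "payload": {
  "targets": [
    {"dx": 0.001, "dy": 0, "dz": 0, "rx": 0, "ry": 0, "rz": 0},
    {"dx": 0.002, "dy": 0, "dz": 0, "rx": 0, "ry": 0, "rz": 0},
    {"dx": 0.003, "dy": 0, "dz": 0, "rx": 0, "ry": 0, "rz": 0},
    {"dx": 0.003, "dy": 0, "dz": 0, "rx": 0, "ry": 0, "rz": 0},
    {"dx": 0.003, "dy": 0, "dz": 0, "rx": 0, "ry": 0, "rz": 0}
  ]
}}

```text
time: 7.48
position: [0.5129, -0.0577, -0.0014]
tool_rot: [0.995, 0.097, -0.0, -0.0]
ft_force: [-7.4, -4.5, 4.2]
grip_width: 0.0434
```

```bash
python3 -c "
from go import *
from meas import *
from rig import viewer
st()
c=viewer.camera('wrist'); cv2.imwrite('pics/w8.png',c['img']); np.savez('w8.npz',**c)
d=c['depth']
for u in (180,270,330):
 for v in range(124,156,4):
  C,D=ray(c,(u,v)); X=(C+D*d[v,u])[0]; q=X[:2]-o0; print((u,v),(q@ex).round(4),(q@ey).round(4),X[2].round(4), end=' | ')
 print()
"
```

```text
t 7.47 stop xy mm -65.9 -140.1 z -0.0014 yaw err 0.0002 F stop -8.2 -3.0 Fz 4.2 w 0.0434
(180, 124) 0.0094 -0.0944 0.0249 | (180, 128) 0.0077 -0.0945 0.0257 | (180, 132) 0.006 -0.0942 0.0254 | (180, 136) 0.0043 -0.0939 0.0246 | (180, 140) 0.003 -0.0957 0.031 | (180, 144) 0.0016 -0.0965 0.0343 | (180, 148) 0.0 -0.0965 0.0347 | (180, 152) -0.0017 -0.0961 0.0337 | 
(270, 124) 0.0094 -0.1335 0.0245 | (270, 128) 0.0078 -0.1335 0.0256 | (270, 132) 0.006 -0.1335 0.0246 | (270, 136) 0.0042 -0.1334 0.0235 | (270, 140) 0.0029 -0.1336 0.0296 | (270, 144) 0.0015 -0.1337 0.0332 | (270, 148) -0.0 -0.1338 0.0341 | (270, 152) -0.0017 -0.1337 0.0338 | 
(330, 124) 0.0095 -0.1594 0.0262 | (330, 128) 0.0078 -0.1597 0.025 | (330, 132) 0.0061 -0.1598 0.0248 | (330, 136) 0.0044 -0.1598 0.0247 | (330, 140) 0.0029 -0.1594 0.0286 | (330, 144) 0.0017 -0.1586 0.0344 | (330, 148) -0.0 -0.1588 0.0334 | (330, 152) -0.0016 -0.1588 0.0341 |
```

The force is 8 N against the fence and the box is flush on the long side. For the end push I need clearances, mainly to the green box.

```bash
python3 -c "
from go import *
from meas import *
c=load('top0.npz')
h=cv2.cvtColor(c['img'],cv2.COLOR_BGR2HSV); m=((h[...,0]>50)&(h[...,0]<80)&(h[...,1]>80)).astype(np.uint8); m[:, :290]=0; m[:200]=0
cn,_=cv2.findContours(m,cv2.RETR_EXTERNAL,cv2.CHAIN_APPROX_NONE); q=max(cn,key=cv2.contourArea).reshape(-1,2)
P=toplane(c,q,.036)[:,:2]; B=cv2.boxPoints(cv2.minAreaRect((P*1000).astype(np.float32)))/1000-o0
print('green',np.c_[B@ex,B@ey].round(3))
v,u=np.nonzero(m); print('depth z',[ (lambda C,D:(C+D*c['depth'][y,x])[0,2])(*ray(c,(x,y))).round(3) for x,y in [(320,232),(325,225)]])
w=load('w8.npz')
for uv in [(384,142),(155,142),(377,266),(163,268)]:
  X=toplane(w,uv,.034)[0,:2]-o0; print(uv,(X@ex).round(4),(X@ey).round(4))
"
```

```text
green [[-0.174 -0.288]
 [-0.098 -0.342]
 [-0.067 -0.298]
 [-0.144 -0.244]]
depth z [np.float64(0.034), np.float64(0.033)]
(384, 142) 0.0025 -0.181
(155, 142) 0.0024 -0.0861
(377, 266) -0.0538 -0.1828
(163, 268) -0.0549 -0.0836
```

View pics/w8.png

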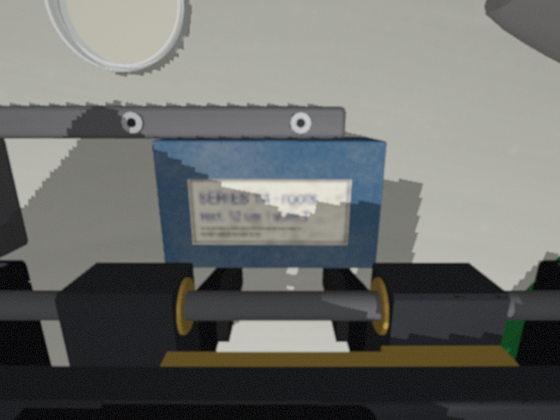

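The green box is clear (y < -0.244, x < -0.067 in the stop frame). Next: back off, lift, close the fingers, go round to the right end, and push along the fence.

Call:
{"api": "step_arm", "payload": {
  "targets": [
    {"dx": -0.008, "dy": 0, "dz": 0, "rx": 0, "ry": 0, "rz": 0},
    {"dx": -0.018, "dy": 0, "dz": 0, "rx": 0, "ry": 0, "rz": 0},
    {"dx": -0.02, "dy": 0, "dz": -0.025, "rx": 0, "ry": 0, "rz": 0},
    {"dx": -0.02, "dy": 0, "dz": -0.05, "rx": 0, "ry": 0, "rz": 0},
    {"dx": -0.02, "dy": 0.01, "dz": -0.07, "rx": 0, "ry": 0, "rz": 0}
  ],
  "gripper": 0.5
}}

```text
time: 8.15
position: [0.4949, -0.071, 0.0694]
tool_rot: [0.995, 0.097, -0.0, -0.0]
ft_force: [0.1, 0.4, -0.8]
grip_width: 0.0434
```

```bash
python3 -c "
from go import *
st(); to(-.032,-.222,.068)"
```

```text
t 8.15 stop xy mm -86.2 -149.7 z 0.0694 yaw err 0.001 F stop 0.2 0.3 Fz -0.8 w 0.0434
goal [ 0.562  -0.1315  0.068 ] shift mm [54.1 72.4  1.4] rot deg [-0.01 -0.    0.06]
```

Call:
{"api": "step_arm", "payload": {
  "targets": [
    {"dx": 0.015, "dy": 0.02, "dz": 0, "rx": 0, "ry": 0, "rz": 0},
    {"dx": 0.035, "dy": 0.045, "dz": 0, "rx": 0, "ry": 0, "rz": 0},
    {"dx": 0.05, "dy": 0.065, "dz": 0, "rx": 0, "ry": 0, "rz": 0},
    {"dx": 0.054, "dy": 0.074, "dz": 0, "rx": 0, "ry": 0, "rz": 0},
    {"dx": 0.054, "dy": 0.074, "dz": 0, "rx": 0, "ry": 0, "rz": 0}
  ],
  "gripper": 0,
  "force": 20
}}

```text
time: 8.78
position: [0.5617, -0.1332, 0.0691]
tool_rot: [0.995, 0.097, -0.0, -0.0]
ft_force: [0.3, -0.0, 0.3]
grip_width: 0.0038
```

```bash
python3 -c "
from go import *
from meas import *
from rig import viewer
st(); to(-.032,-.222,-.001)
c=viewer.camera('wrist'); cv2.imwrite('pics/w9.png',c['img']); np.savez('w9.npz',**c)
c=viewer.camera('scene'); cv2.imwrite('pics/s9.png',c['img'])
"
```

```text
t 8.78 stop xy mm -32.6 -223.6 z 0.0691 yaw err 0.0003 F stop 0.3 -0.1 Fz 0.3 w 0.0038
goal [ 0.562  -0.1315 -0.001 ] shift mm [ 0.6 -1.5 70.1] rot deg [-0.04  0.02  0.02]
```

View pics/w9.png

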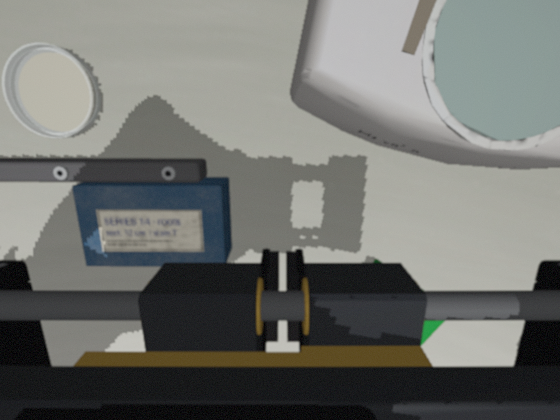

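View pics/s9.png

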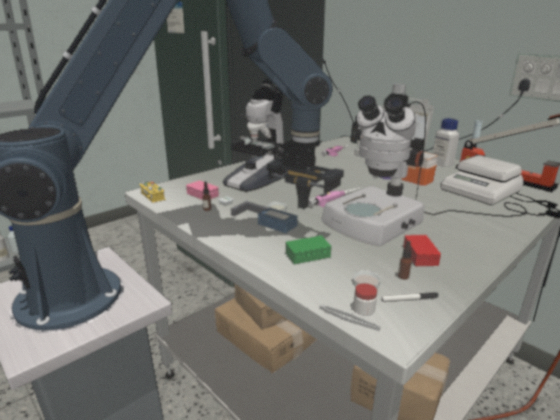

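The wrist view shows the box flush under the fence at (155,220), with the closed fingers at (283,260) to the right of its end and free table below. Descending.

Call:
{"api": "step_arm", "payload": {
  "targets": [
    {"dx": 0, "dy": 0, "dz": 0.018, "rx": 0, "ry": 0, "rz": 0},
    {"dx": 0, "dy": 0, "dz": 0.038, "rx": 0, "ry": 0, "rz": 0},
    {"dx": 0, "dy": 0, "dz": 0.055, "rx": 0, "ry": 0, "rz": 0},
    {"dx": 0, "dy": 0, "dz": 0.066, "rx": 0, "ry": 0, "rz": 0},
    {"dx": 0, "dy": 0, "dz": 0.07, "rx": 0, "ry": 0, "rz": 0}
  ]
}}

```text
time: 9.5
position: [0.5601, -0.1318, -0.002]
tool_rot: [0.995, 0.097, -0.002, -0.001]
ft_force: [-0.3, -0.8, 0.1]
grip_width: 0.0005
```

```bash
python3 -c "
from go import *
from meas import *
from rig import viewer
st()
c=viewer.camera('wrist'); cv2.imwrite('pics/w10.png',c['img']); np.savez('w10.npz',**c)
"
```

```text
t 9.5 stop xy mm -33.9 -221.9 z -0.002 yaw err 0.0012 F stop -0.4 -0.7 Fz 0.1 w 0.0005
```

View pics/w10.png

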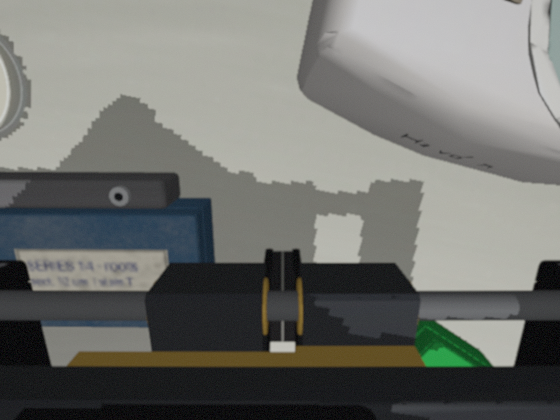

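Clear. Now I'll push along the fence, in tool -y, with a small shift towards the middle of the box's end.

Call:
{"api": "step_arm", "payload": {
  "targets": [
    {"dx": 0.003, "dy": -0.01, "dz": 0, "rx": 0, "ry": 0, "rz": 0},
    {"dx": 0.006, "dy": -0.02, "dz": 0, "rx": 0, "ry": 0, "rz": 0},
    {"dx": 0.006, "dy": -0.03, "dz": 0, "rx": 0, "ry": 0, "rz": 0},
    {"dx": 0.006, "dy": -0.04, "dz": 0, "rx": 0, "ry": 0, "rz": 0},
    {"dx": 0.006, "dy": -0.05, "dz": 0, "rx": 0, "ry": 0, "rz": 0}
  ]
}}

```text
time: 10.18
position: [0.5568, -0.0813, -0.0015]
tool_rot: [0.995, 0.098, -0.001, -0.001]
ft_force: [0.7, -2.3, 1.8]
grip_width: 0.0005
```

```bash
python3 -c "
from go import *
from meas import *
from rig import viewer
st()
c=viewer.camera('wrist'); cv2.imwrite('pics/w11.png',c['img']); np.savez('w11.npz',**c)
"
```

```text
t 10.18 stop xy mm -27.4 -171.7 z -0.0015 yaw err 0.0015 F stop 0.3 -2.4 Fz 1.8 w 0.0005
```

View pics/w11.png

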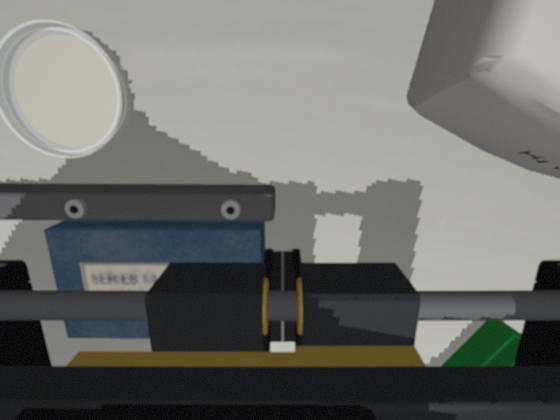

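In contact: the box's right end is at col 265 against the finger, and it still lies along the fence. Continuing.

Call:
{"api": "step_arm", "payload": {
  "targets": [
    {"dx": 0, "dy": -0.01, "dz": 0, "rx": 0, "ry": 0, "rz": 0},
    {"dx": 0, "dy": -0.02, "dz": 0, "rx": 0, "ry": 0, "rz": 0},
    {"dx": 0, "dy": -0.03, "dz": 0, "rx": 0, "ry": 0, "rz": 0},
    {"dx": 0, "dy": -0.04, "dz": 0, "rx": 0, "ry": 0, "rz": 0},
    {"dx": 0, "dy": -0.05, "dz": 0, "rx": 0, "ry": 0, "rz": 0}
  ]
}}

```text
time: 10.85
position: [0.5459, -0.0301, -0.0015]
tool_rot: [0.995, 0.098, -0.002, -0.001]
ft_force: [-0.1, -0.2, -1.2]
grip_width: 0.0008
```

```bash
python3 -c "
from go import *
from meas import *
from rig import viewer
st()
c=viewer.camera('wrist'); cv2.imwrite('pics/w12.png',c['img']); np.savez('w12.npz',**c)
"
```

```text
t 10.85 stop xy mm -28.3 -119.4 z -0.0015 yaw err 0.002 F stop -0.1 -0.2 Fz -1.2 w 0.0008
```

View pics/w12.png

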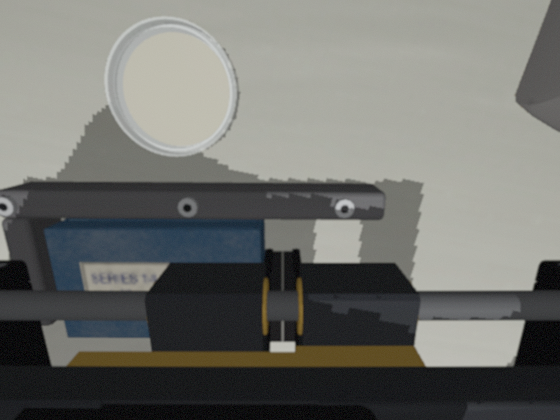

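About 10 mm to go: the short fence at (35,270) and the box's left end at (52,260) are close. Slow finish.

Call:
{"api": "step_arm", "payload": {
  "targets": [
    {"dx": 0, "dy": -0.003, "dz": 0, "rx": 0, "ry": 0, "rz": 0},
    {"dx": 0, "dy": -0.005, "dz": 0, "rx": 0, "ry": 0, "rz": 0},
    {"dx": 0, "dy": -0.007, "dz": 0, "rx": 0, "ry": 0, "rz": 0},
    {"dx": 0, "dy": -0.008, "dz": 0, "rx": 0, "ry": 0, "rz": 0},
    {"dx": 0, "dy": -0.009, "dz": 0, "rx": 0, "ry": 0, "rz": 0}
  ]
}}

```text
time: 11.52
position: [0.5433, -0.0201, -0.0016]
tool_rot: [0.995, 0.098, -0.002, -0.002]
ft_force: [0.8, -1.2, -0.5]
grip_width: 0.0003
```

```bash
python3 -c "
from go import *
st()"
```

```text
t 11.53 stop xy mm -28.9 -109.1 z -0.0016 yaw err 0.0024 F stop 0.5 -1.3 Fz -0.5 w 0.0003
```

Call:
{"api": "step_arm", "payload": {
  "targets": [
    {"dx": 0, "dy": -0.001, "dz": 0, "rx": 0, "ry": 0, "rz": 0},
    {"dx": 0, "dy": -0.002, "dz": 0, "rx": 0, "ry": 0, "rz": 0},
    {"dx": 0, "dy": -0.003, "dz": 0, "rx": 0, "ry": 0, "rz": 0},
    {"dx": 0, "dy": -0.003, "dz": 0, "rx": 0, "ry": 0, "rz": 0},
    {"dx": 0, "dy": -0.003, "dz": 0, "rx": 0, "ry": 0, "rz": 0}
  ]
}}

```text
time: 12.15
position: [0.5426, -0.017, -0.0016]
tool_rot: [0.995, 0.098, -0.003, -0.002]
ft_force: [-0.3, 0.1, 0.6]
grip_width: 0.0006
```

```bash
python3 -c "
from go import *
from meas import *
from rig import viewer
st()
c=viewer.camera('wrist'); cv2.imwrite('pics/w13.png',c['img']); np.savez('w13.npz',**c)
"
```

```text
t 12.15 stop xy mm -28.9 -105.9 z -0.0016 yaw err 0.0024 F stop -0.3 0.2 Fz 0.6 w 0.0006
```

View pics/w13.png

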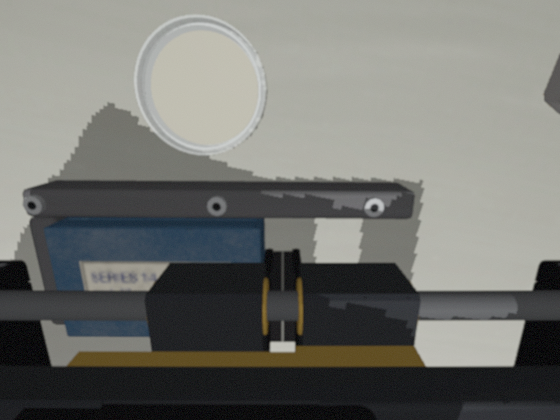

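Call:
{"api": "step_arm", "payload": {
  "targets": [
    {"dx": 0, "dy": -0.001, "dz": 0, "rx": 0, "ry": 0, "rz": 0},
    {"dx": 0, "dy": -0.002, "dz": 0, "rx": 0, "ry": 0, "rz": 0},
    {"dx": 0, "dy": -0.003, "dz": 0, "rx": 0, "ry": 0, "rz": 0},
    {"dx": 0, "dy": -0.003, "dz": 0, "rx": 0, "ry": 0, "rz": 0},
    {"dx": 0, "dy": -0.003, "dz": 0, "rx": 0, "ry": 0, "rz": 0}
  ]
}}

```text
time: 12.82
position: [0.543, -0.0164, -0.0012]
tool_rot: [0.995, 0.099, -0.002, -0.0]
ft_force: [-1.3, -9.4, 0.5]
grip_width: 0.0005
```

```bash
python3 -c "
from go import *
st()"
```

```text
t 12.82 stop xy mm -28.4 -105.4 z -0.0012 yaw err 0.0037 F stop -3.0 -8.9 Fz 0.5 w 0.0005
```

9 N against the short fence. I'll back off, lift and check.

Call:
{"api": "step_arm", "payload": {
  "targets": [
    {"dx": 0, "dy": 0.008, "dz": 0, "rx": 0, "ry": 0, "rz": 0},
    {"dx": 0, "dy": 0.02, "dz": 0, "rx": 0, "ry": 0, "rz": 0},
    {"dx": -0.01, "dy": 0.022, "dz": -0.025, "rx": 0, "ry": 0, "rz": 0},
    {"dx": -0.03, "dy": 0.022, "dz": -0.06, "rx": 0, "ry": 0, "rz": 0},
    {"dx": -0.06, "dy": 0.01, "dz": -0.1, "rx": 0, "ry": 0, "rz": 0}
  ]
}}

```text
time: 13.45
position: [0.487, -0.039, 0.0996]
tool_rot: [0.995, 0.098, -0.001, -0.0]
ft_force: [1.1, 0.7, 1.0]
grip_width: 0.0007
```

```bash
python3 -c "
from go import *
from meas import *
from rig import viewer
st(); to(-.09,-.052,.07)
c=viewer.camera('wrist'); cv2.imwrite('pics/w14.png',c['img']); np.savez('w14.npz',**c)
"
```

```text
t 13.45 stop xy mm -87.8 -116.7 z 0.0996 yaw err 0.0024 F stop 1.2 0.5 Fz 1.0 w 0.0007
goal [0.4723 0.0241 0.07  ] shift mm [ -2.  -64.7  29.7] rot deg [-0.06  0.15  0.14]
```

View pics/w14.png

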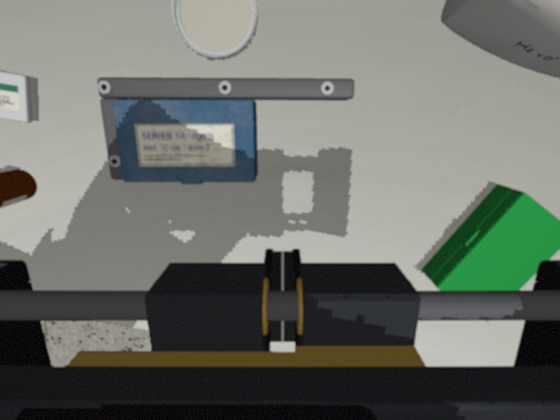

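It looks seated: the box at (185,140) is tight under the long fence and against the short fence at (113,150). One gentle two-finger press on the long side will confirm that edge.

Call:
{"api": "step_arm", "payload": {
  "targets": [
    {"dx": -0.002, "dy": -0.02, "dz": 0.005, "rx": 0, "ry": 0, "rz": 0},
    {"dx": -0.002, "dy": -0.045, "dz": 0.02, "rx": 0, "ry": 0, "rz": 0},
    {"dx": -0.002, "dy": -0.062, "dz": 0.045, "rx": 0, "ry": 0, "rz": 0.1},
    {"dx": -0.002, "dy": -0.065, "dz": 0.07, "rx": 0, "ry": 0, "rz": 0.1},
    {"dx": -0.002, "dy": -0.065, "dz": 0.09, "rx": 0, "ry": 0, "rz": 0.1}
  ],
  "gripper": 0.5
}}

```text
time: 14.12
position: [0.4662, 0.0279, 0.0112]
tool_rot: [0.995, 0.098, -0.004, -0.001]
ft_force: [0.4, -0.9, -1.0]
grip_width: 0.0398
```

```bash
python3 -c "
from go import *
st(); to(-.065,-.052,-.001)"
```

```text
t 14.12 stop xy mm -95.3 -47.1 z 0.0112 yaw err 0.0033 F stop 0.2 -0.9 Fz -1.0 w 0.0398
goal [ 0.4968  0.0289 -0.001 ] shift mm [30.4  5.1 11.9] rot deg [-0.2   0.42  0.19]
```

Call:
{"api": "step_arm", "payload": {
  "targets": [
    {"dx": 0.002, "dy": 0.004, "dz": 0.006, "rx": 0, "ry": 0.3, "rz": 0.2},
    {"dx": 0.01, "dy": 0.005, "dz": 0.012, "rx": 0, "ry": 0.3, "rz": 0.2},
    {"dx": 0.018, "dy": 0.005, "dz": 0.012, "rx": 0, "ry": 0.3, "rz": 0.2},
    {"dx": 0.024, "dy": 0.005, "dz": 0.012, "rx": 0, "ry": 0.3, "rz": 0.2},
    {"dx": 0.028, "dy": 0.005, "dz": 0.012, "rx": 0, "ry": 0.3, "rz": 0.2}
  ]
}}

```text
time: 14.75
position: [0.4953, 0.0285, -0.0005]
tool_rot: [0.995, 0.097, -0.001, -0.001]
ft_force: [-1.9, -0.4, 1.4]
grip_width: 0.0433
```

```bash
python3 -c "
from go import *
st(); to(-.0635,-.052,-.001)"
```

```text
t 14.75 stop xy mm -66.6 -52.1 z -0.0005 yaw err -0.0001 F stop -2.0 -0.0 Fz 1.4 w 0.0433
goal [ 0.4983  0.0292 -0.001 ] shift mm [ 3.1 -0.1  0.5] rot deg [-0.17  0.07 -0.01]
```

Call:
{"api": "step_arm", "payload": {
  "targets": [
    {"dx": 0.001, "dy": 0, "dz": 0, "rx": 0, "ry": 0, "rz": 0},
    {"dx": 0.002, "dy": 0, "dz": 0, "rx": 0, "ry": 0, "rz": 0},
    {"dx": 0.003, "dy": 0, "dz": 0, "rx": 0, "ry": 0, "rz": 0},
    {"dx": 0.003, "dy": 0, "dz": 0, "rx": 0, "ry": 0, "rz": 0},
    {"dx": 0.003, "dy": 0, "dz": 0, "rx": 0, "ry": 0, "rz": 0}
  ]
}}

```text
time: 15.38
position: [0.496, 0.0292, -0.0005]
tool_rot: [0.995, 0.097, -0.003, -0.002]
ft_force: [-4.2, -2.3, 3.9]
grip_width: 0.0436
```

```bash
python3 -c "
from go import *
st()"
```

```text
t 15.38 stop xy mm -65.8 -51.6 z -0.0005 yaw err -0.0003 F stop -4.6 -1.5 Fz 3.9 w 0.0436
```

Call:
{"api": "step_arm", "payload": {
  "targets": [
    {"dx": -0.01, "dy": 0, "dz": 0, "rx": 0, "ry": 0, "rz": 0},
    {"dx": -0.022, "dy": 0, "dz": 0, "rx": 0, "ry": 0, "rz": 0},
    {"dx": -0.024, "dy": 0, "dz": -0.03, "rx": 0, "ry": 0, "rz": 0},
    {"dx": -0.024, "dy": 0, "dz": -0.07, "rx": 0, "ry": 0, "rz": 0},
    {"dx": -0.024, "dy": 0, "dz": -0.11, "rx": 0, "ry": 0, "rz": 0}
  ]
}}

```text
time: 16.0
position: [0.4724, 0.0241, 0.1105]
tool_rot: [0.995, 0.097, -0.003, -0.002]
ft_force: [0.3, 0.4, -0.1]
grip_width: 0.0432
```

```bash
python3 -c "
from go import *
from meas import *
from rig import viewer
st()
c=viewer.camera('wrist'); cv2.imwrite('pics/w15.png',c['img']); np.savez('w15.npz',**c)
im=c['img']; print(im.shape)
"
```

```text
t 16.0 stop xy mm -89.9 -52.0 z 0.1105 yaw err -0.0006 F stop 0.4 0.4 Fz -0.1 w 0.0432
(420, 560, 3)
```

View pics/w15.png

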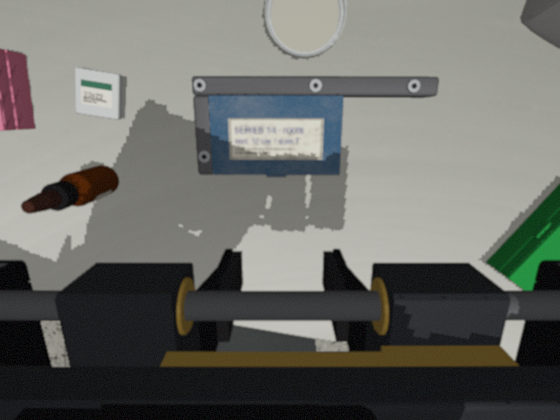

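The box at (275,135) sits in the corner. A zoomed crop and edge fits to verify both contacts.

```bash
python3 - <<'E'
from go import *
from meas import *
c=load('w15.npz'); im=c['img']
z=cv2.resize(im[65:190,180:360],None,fx=4.4,fy=4.4,interpolation=cv2.INTER_CUBIC); cv2.imwrite('pics/w15c.png',np.clip(z*1.6,0,255).astype(np.uint8))
h=cv2.cvtColor(im,cv2.COLOR_BGR2HSV)
m=((h[...,0]>98)&(h[...,0]<118)&(h[...,1]>90)).astype(np.uint8); m[:60]=0; m[200:]=0
m=cv2.morphologyEx(m,cv2.MORPH_CLOSE,np.ones((9,9),np.uint8))
cn,_=cv2.findContours(m,cv2.RETR_EXTERNAL,cv2.CHAIN_APPROX_NONE); q=max(cn,key=cv2.contourArea).reshape(-1,2)
P=toplane(c,q,.034)[:,:2]-o0; S=np.c_[P@ex,P@ey]; print('box',S.min(0).round(4),S.max(0).round(4))
mid=(S.min(0)+S.max(0))/2
def e(s,ax):
    d,p=fit(S[s]); a=np.degrees(np.arctan(d[1-ax]/d[ax])) ; print('edge pos',p.round(4),'ang deg from stop axis',a.round(2))
e((S[:,0]>S[:,0].max()-.004)&(abs(S[:,1]-mid[1])<.04),1)
e((S[:,1]>S[:,1].max()-.004)&(abs(S[:,0]-mid[0])<.022),0)
e((S[:,1]<S[:,1].min()+.004)&(abs(S[:,0]-mid[0])<.022),0)
g=((h[...,1]<60)&(h[...,2]<110)).astype(np.uint8); g[:65]=0; g[185:]=0; g[:,:188]=0; g[:,445:]=0
# fence top outer edge/rows: long fence beyond box (cols 350-430), short fence
v,u=np.nonzero(g[70:105,350:432]); X=toplane(c,np.c_[u+350,v+70],.025)[:,:2]-o0; F=np.c_[X@ex,X@ey]; d,p=fit(F); print('long fence centre x',p.round(4),'ang',np.degrees(np.arctan(d[0]/d[1])).round(2),'-> inner',(p[0]-.007).round(4))
v,u=np.nonzero(g[108:165,190:212]); X=toplane(c,np.c_[u+190,v+108],.025)[:,:2]-o0; F=np.c_[X@ex,X@ey]; d,p=fit(F); print('short fence',p.round(4),'ang',np.degrees(np.arctan(d[1]/d[0])).round(2),'span',F[:,1].min().round(4),F[:,1].max().round(4))
E
```

```text
box [-0.0543 -0.0935] [0.0031 0.0032]
edge pos [ 0.0028 -0.0454] ang deg from stop axis -0.17
edge pos [-0.0261  0.0024] ang deg from stop axis -0.98
edge pos [-0.0283 -0.093 ] ang deg from stop axis 0.11
long fence centre x [ 0.0094 -0.1291] ang 0.72 -> inner 0.0024
short fence [-0.0268  0.0114] ang -1.08 span 0.0053 0.0178
```

View pics/w15c.png

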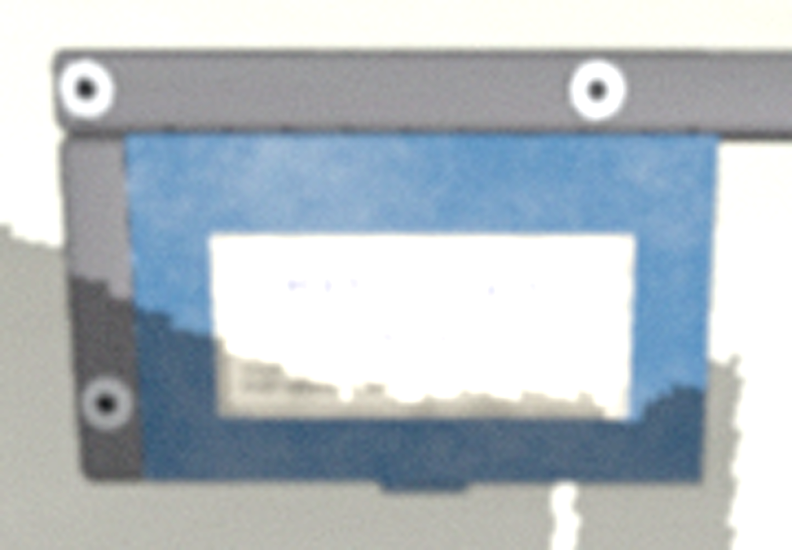

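The long side fits to within 0.5 mm. The short-end estimate (box edge 2.4 mm, fence face about 3.6–4.4 mm after occlusion) is within measurement error but leaves up to about 1–2 mm in doubt. There's plenty of time, so I'll repeat the end press and use force against position as the test.

Call:
{"api": "step_arm", "payload": {
  "targets": [
    {"dx": 0.01, "dy": 0.02, "dz": 0, "rx": 0, "ry": 0, "rz": 0},
    {"dx": 0.03, "dy": 0.045, "dz": 0, "rx": 0, "ry": 0, "rz": 0},
    {"dx": 0.05, "dy": 0.07, "dz": 0, "rx": 0, "ry": 0, "rz": 0},
    {"dx": 0.062, "dy": 0.08, "dz": 0.01, "rx": 0, "ry": 0, "rz": 0},
    {"dx": 0.062, "dy": 0.08, "dz": 0.04, "rx": 0, "ry": 0, "rz": 0}
  ],
  "gripper": 0
}}

```text
time: 16.68
position: [0.5543, -0.0444, 0.0742]
tool_rot: [0.995, 0.096, 0.003, -0.0]
ft_force: [-0.0, 0.4, -0.3]
grip_width: 0.0038
```

```bash
python3 -c "
from go import *
st(); to(-.027,-.128,-.001)"
```

```text
t 16.68 stop xy mm -22.7 -135.0 z 0.0742 yaw err -0.0016 F stop 0.0 0.4 Fz -0.3 w 0.0038
goal [ 0.5488 -0.0383 -0.001 ] shift mm [-4.8 -7.1 75.1] rot deg [ 0.04 -0.38 -0.09]
```

Call:
{"api": "step_arm", "payload": {
  "targets": [
    {"dx": -0.004, "dy": -0.004, "dz": 0.015, "rx": 0, "ry": -0.3, "rz": 0},
    {"dx": -0.005, "dy": -0.007, "dz": 0.035, "rx": 0, "ry": -0.3, "rz": 0},
    {"dx": -0.005, "dy": -0.007, "dz": 0.055, "rx": 0, "ry": -0.3, "rz": 0},
    {"dx": -0.005, "dy": -0.007, "dz": 0.07, "rx": 0, "ry": -0.3, "rz": 0},
    {"dx": -0.005, "dy": -0.007, "dz": 0.075, "rx": 0, "ry": -0.3, "rz": 0}
  ]
}}

```text
time: 17.3
position: [0.5476, -0.038, -0.0021]
tool_rot: [0.995, 0.096, -0.0, -0.0]
ft_force: [0.8, 0.3, 0.9]
grip_width: 0.0007
```

```bash
python3 -c "
from go import *
st(); to(-.027,-.109,-.001)"
```

```text
t 17.3 stop xy mm -28.1 -127.5 z -0.0021 yaw err -0.0014 F stop 0.9 0.1 Fz 0.9 w 0.0007
goal [ 0.5451 -0.0197 -0.001 ] shift mm [  1.1 -18.5  -1.1] rot deg [-0.03  0.04 -0.08]
```

Call:
{"api": "step_arm", "payload": {
  "targets": [
    {"dx": 0, "dy": -0.006, "dz": -0.001, "rx": 0, "ry": 0, "rz": 0},
    {"dx": 0, "dy": -0.011, "dz": -0.001, "rx": 0, "ry": 0, "rz": 0},
    {"dx": 0, "dy": -0.016, "dz": -0.001, "rx": 0, "ry": 0, "rz": 0},
    {"dx": 0, "dy": -0.019, "dz": -0.001, "rx": 0, "ry": 0, "rz": 0},
    {"dx": 0, "dy": -0.021, "dz": -0.001, "rx": 0, "ry": 0, "rz": 0}
  ]
}}

```text
time: 17.92
position: [0.5437, -0.0172, -0.0009]
tool_rot: [0.995, 0.096, -0.0, -0.0]
ft_force: [0.2, -0.3, 0.7]
grip_width: 0.0005
```

```bash
python3 -c "
from go import *
st()"
```

```text
t 17.93 stop xy mm -27.9 -106.3 z -0.0009 yaw err -0.0011 F stop 0.1 -0.3 Fz 0.7 w 0.0005
```

Call:
{"api": "step_arm", "payload": {
  "targets": [
    {"dx": 0, "dy": -0.0015, "dz": 0, "rx": 0, "ry": 0, "rz": 0},
    {"dx": 0, "dy": -0.0025, "dz": 0, "rx": 0, "ry": 0, "rz": 0},
    {"dx": 0, "dy": -0.003, "dz": 0, "rx": 0, "ry": 0, "rz": 0},
    {"dx": 0, "dy": -0.003, "dz": 0, "rx": 0, "ry": 0, "rz": 0},
    {"dx": 0, "dy": -0.003, "dz": 0, "rx": 0, "ry": 0, "rz": 0}
  ]
}}

```text
time: 18.55
position: [0.5436, -0.0162, -0.0007]
tool_rot: [0.995, 0.097, 0.0, 0.001]
ft_force: [-1.3, -7.9, 0.0]
grip_width: 0.0003
```

```bash
python3 -c "
from go import *
st()"
```

```text
t 18.55 stop xy mm -27.8 -105.4 z -0.0007 yaw err -0.0002 F stop -2.8 -7.5 Fz 0.0 w 0.0003
```

The force came on at the same finger position as before (-105.4 mm), so the end was touching. I'll retreat clear and take a final look.

Call:
{"api": "step_arm", "payload": {
  "targets": [
    {"dx": 0, "dy": 0.008, "dz": 0, "rx": 0, "ry": 0, "rz": 0},
    {"dx": 0, "dy": 0.02, "dz": 0, "rx": 0, "ry": 0, "rz": 0},
    {"dx": -0.01, "dy": 0.022, "dz": -0.03, "rx": 0, "ry": 0, "rz": 0},
    {"dx": -0.03, "dy": 0.022, "dz": -0.08, "rx": 0, "ry": 0, "rz": 0},
    {"dx": -0.06, "dy": 0.02, "dz": -0.13, "rx": 0, "ry": 0, "rz": 0}
  ]
}}

```text
time: 19.18
position: [0.4889, -0.048, 0.1304]
tool_rot: [0.995, 0.097, 0.001, 0.001]
ft_force: [0.8, 0.5, 0.3]
grip_width: 0.0004
```

Call:
{"api": "step_arm", "payload": {
  "targets": [
    {"dx": -0.02, "dy": 0.04, "dz": -0.03, "rx": 0, "ry": 0, "rz": 0},
    {"dx": -0.04, "dy": 0.09, "dz": -0.05, "rx": 0, "ry": 0, "rz": 0},
    {"dx": -0.055, "dy": 0.14, "dz": -0.07, "rx": 0, "ry": 0, "rz": 0},
    {"dx": -0.065, "dy": 0.19, "dz": -0.08, "rx": 0, "ry": 0, "rz": 0},
    {"dx": -0.07, "dy": 0.22, "dz": -0.08, "rx": 0, "ry": 0, "rz": 0}
  ]
}}

```text
time: 19.8
position: [0.4627, -0.2808, 0.2123]
tool_rot: [0.995, 0.095, 0.002, 0.003]
ft_force: [0.3, 0.1, 0.1]
grip_width: 0.0007
```

```bash
python3 -c "
from go import *
from meas import *
from rig import viewer
st()
c=viewer.camera('top'); np.savez('t16.npz',**c); cv2.imwrite('pics/t16.png',cv2.resize(c['img'][170:285,100:430],None,fx=2.4,fy=2.4,interpolation=cv2.INTER_CUBIC))
c=viewer.camera('scene'); cv2.imwrite('pics/s16.png',c['img'])
"
```

```text
t 19.8 stop xy mm -158.2 -349.3 z 0.2123 yaw err -0.0031 F stop 0.3 0.1 Fz 0.1 w 0.0007
```

View pics/t16.png

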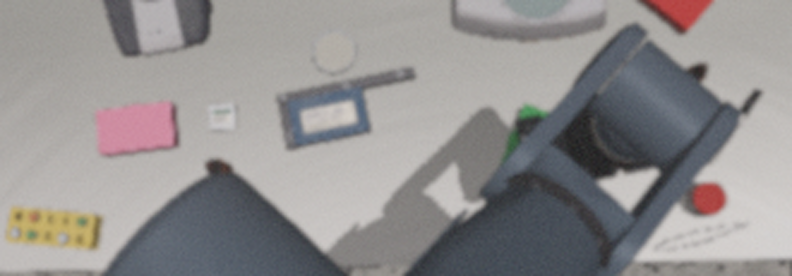

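View pics/s16.png

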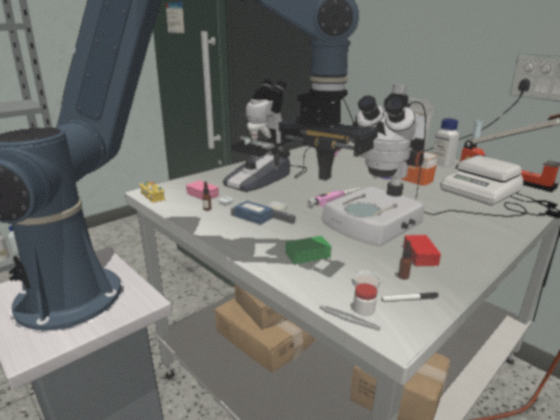

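The top crop shows the blue box at (327,115) tucked into the L, with no visible gap on either side. The bystanders stand where they were in both views, and the arm is clear of everything. Handing in.

```bash
python3 -c "
from rig import robot
print(robot.hand_in())"
```

```text
the job is handed in; nothing more can be done
None
```

The slide box is in the inside corner of the stop, touching both fences, and the job was handed in at about 20 s with the arm clear. I squared the box with two spread fingertips and pushed it onto the long fence. Then I pushed its end along to the short fence with the fingers closed, and pressed each side once more.

**Last checks:**
- **Long side:** the first press ended at about 8 N and the second at about 5 N, with the finger at the same place (within 0.1 mm). In the wrist view the box edge lies within about 0.5 mm of the fence face and square to it within about 1°.
- **Short end:** both presses ended at 8–9 N with the finger at the same place (-105.4 mm), so the end was touching. The image alone was less certain here: its estimate left a possible 1–2 mm gap because the box top hides that edge.
- **Bystanders:** they look unmoved in the top and scene views, judged by eye. The arm partly hid some of those on the right in the top view.

**What disagreed:**
- **Fingertip reach:** the pictures and depth put the fingertips about 10 mm behind the reported TCP, not the stated 19 mm ahead of it. My first pass therefore went about 4 mm above the box without touching it, and I used the measured value after that.
- **Stop position:** my first estimate of the corner stop from the top view was about 2–4 mm off. I relied on contact force for the final seating.

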